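Lay out a comparison set of specimen mounts on the microscope stage plate

ROBOT

A 6-joint arm with a two-finger parallel gripper is mounted at the origin on the work surface. World frame = base frame: x ahead of the robot, y to its left, z up, the work surface at z = 0. Lengths are in mm, angles in degrees, forces in N, time in s.
With the tool pointing down it reaches from about 300 to 850 mm from the base axis. Payload 4.2 kg.
Tool frame: the origin (TCP) lies at the very end of the fingers, on their centre line; the grasp point (between the pads) lies 19 mm behind it; z points along the fingers, y is the direction in which the jaws open and shut (so a half turn about z gives the same grasp; the last joint's range is limited). The gripper opens to 91 mm and grips with 3 to 60 N. Pads are 32 mm wide; open, the fingers measure 118 mm over their backs; the gripper's body (76 mm by 178 mm) begins 60 mm behind the grasp point.
Start: joints at [65.661, 18.312, 89.639, -0, 72.044, -1.146], TCP at [226.46, 528.546, 193.476] pointing down, gripper open.
Joint ranges: [-177.97, 177.97], [-48.28, 115.42], [12.27, 149.76], [-77.06, 257.06], [2.81, 150.46], [-146.56, 146.56]. Speed limits (degrees/s): [147.25, 147.25, 180, 180, 180, 180].

INTERFACE

Orientations are given as [roll, pitch, yaw] about the fixed x, y, z axes, in that order (R = Rz(yaw) Ry(pitch) Rx(roll)).
In Python, from workcell import env gives the robot as it stands. The module is installed in compiled form; this text tells all that it offers.
- The arm moves only by the tool arm_command, never from a script. Its argument "targets" is a list of rows, each a list of 5 numbers: the closure, from 0 (fully open) to 1 (shut), then the shift along the tool's x, y, z each as a share of 50 cm, from -1 to 1, then the turn about the tool's z as a share of pi/4 rad, from -1 to 1. A call has 1 to 8 rows; each row is the pose to reach, as a shift and turn from the pose measured when the call began, along the tool's axes at that moment; what a row does not reach only later rows make up. A row lasts 1/12 s, in which the tool goes at most 41.7 mm and 7.16 degrees, less where a joint would pass 70% of its speed; a pose out of reach is approached as far as the arm can. A call with a number of a shift or a turn outside -1 to 1 is refused whole. A call with a gripper value outside its range is refused whole. The fingers move at their own pace and stop on an object; "squeeze" is the grip in N (left out, the last holds). Time passes only in rows, so rows that repeat a pose let the fingers close. It gives the time, the measured TCP pose, the force and the opening at its end, in the units of the state.
- env.state(): the state, without advancing time (a new reading comes with each control period).
- env.grab_frame(name): name is "scene" or "top" or "wrist"; returns the picture (400x640x3 uint8, red, green, blue); there is no depth.
- env.camera_params(name): a dict with "camera_matrix" (3x3 intrinsics, pixels), "R" (3x3) and "t" (3): a world point X has camera coordinates R X + t; the wrist camera has in their place "hand_eye" (4x4, takes a point from camera to tool coordinates, whose origin is the TCP and whose axes are the flange's). Camera axes: x right, y down, z forward; pixel columns grow to the right and rows downward; lengths in mm; the calibration is good to about 2 mm. A picture is of the moment at which its call begins: read the wrist's pose just before it. camera_params takes no time and is no camera call.
- env.job_done(): hands the job in, once; it reports no verdict.
The state is a dict: "time_s": time; "qpos": joint angles; "qvel": joint speeds; "effort": joint torques, N m; "ee_pos": TCP position; "ee_rot": TCP orientation; "force": force on the tool from outside, world axes, zero at the start; "torque": the same for the moment, N m; "gripper_width": finger opening in mm.
Only numpy, scipy, OpenCV 4.12 (cv2) and the standard library are available. Lean on these libraries where they do the work, as an engineer would, in place of code of your own. Each camera call takes 0.05 s, during which the arm holds its last target.

TASK

On the black gridded stage plate, lay out the comparison set in this order, letting go of each piece before fetching the next: first the white mount upright on the middle of the glass carrier, next the dark steel weight centred on top of the white mount, then the green mount upright on the grid crossing midway between the white mount and the brass block, and last the red-capped tube, lifted straight out of its well and stood upright on the grid crossing directly behind the green mount (the neighbouring crossing on the side away from the robot). Leave the orange mount and the grey-capped tube where they are, and leave the finished layout standing still.

Things in the scene. Friction and masses are not known exactly. Their poses are not given: they have to be found in the camera images.
- stage: fixed black plate, 180 mm (x) by 300 mm (y), top 12 mm above the bench, with white lines 60 mm apart that cross at x = -60, 0, 60 and y = -120, -60, 0, 60, 120 mm. On its middle the fixed green glass carrier, 48 x 48 mm, top 15 mm above the bench. Origin: middle of the plate, at bench height; x points away from the robot (behind), y to its left, z up; turned up to 15 degrees
- brass_block: yellow brass stepped reference block, 30 x 30 mm, 20 mm high on one half and 12 mm on the other, fixed on the stage at one end of its middle row (stage y = +120 or -120 mm, which end varies). Origin: centre of its underside, on the stage's top face
- blue_block: blue painted stepped reference block, 30 x 30 mm, 20 mm high on one half and 12 mm on the other, fixed on the stage at one end of its middle row (stage y = +120 or -120 mm, which end varies). Origin: centre of its underside, on the stage's top face; always at the other end than the brass block
- white_mount: white cylindrical resin specimen mount, diameter 40 mm, height 22 mm, about 30 g, loose, standing on the bench. Origin: centre of its underside, z up; yaw of no account. A blue chip with a black bar shows on its top face
- green_mount: green cylindrical resin specimen mount, diameter 40 mm, height 22 mm, about 30 g, loose, standing on the bench. Origin: centre of its underside, z up; yaw of no account. A steel chip with a black bar shows on its top face
- orange_mount: orange cylindrical resin specimen mount, diameter 40 mm, height 22 mm, about 30 g, loose, standing on the bench. Origin: centre of its underside, z up; yaw of no account. Not part of the set: leave it where it is
- weight: dark steel levelling weight, loose, about 140 g, standing on the bench: a foot of diameter 36 mm and 8 mm high, above it a round grip of diameter 24 mm up to a total height of 30 mm. Origin: centre of its underside, z up; its yaw is of no account
- red_tube: red-capped round sample tube of amber glass, diameter 20 mm, length 85 mm, about 30 g, loose, upright in a well of tube_block: foot 10 mm above the bench, lowest 45 mm in the well (1 mm clearance all round), top 40 mm clear above the block. Origin: centre of its flat foot, z up the tube
- grey_tube: grey-capped round sample tube of amber glass, diameter 20 mm, length 85 mm, about 30 g, loose, upright in a well of tube_block: foot 10 mm above the bench, lowest 45 mm in the well (1 mm clearance all round), top 40 mm clear above the block. Origin: centre of its flat foot, z up the tube. Not part of the set: leave it in its well
- tube_block: aluminium block fixed to the bench, 120 mm (x) by 70 mm (y) by 55 mm high, with two vertical wells of diameter 22 mm, 45 mm deep, at x = -30 and +30 mm, y = 0; one holds the red-capped tube, the other the grey-capped one (which varies). Origin: centre of its underside, on the bench, z up; turned up to 15 degrees
Mind the look-alikes: they are no part of the job. Leave any pink or purple look-alike of the white_mount alone.

How it is judged:
By the outcome, as a careful person would: the job done as asked, in the order asked, and still so for the second after the job is handed in, with the robot touching nothing.
It also fails if it takes over 118 s, if anything falls off the work surface, if the arm or the gripper's body presses on something with over 40 N, if the wrist force passes 120 N, or if a joint passes its speed limit or range.

## Working session

There is one attempt and no reset: what is moved stays moved. The work goes in short steps, Python scripts to look and compute and a tool call to move; the robot and the scene stay as the last step left them, time stands still between calls to the robot, and variables do not carry over. Pictures are saved under pics/ and viewed, and the job is handed in when it is done.

Besides the shell and the picture viewer there is one more tool, called after ">>>" as a command line: name --pt "numbers of a row" for each row, then --argument value for the rest. arm_command: Moves the arm, as the interface text tells. Shift numbers are shares of 50 cm and turn numbers shares of pi/4 rad, none past 1 either way. Its arguments: {"type":"object","properties":{"targets":{"type":"array"},"squeeze":{"type":"number"}},"required":["targets"]}

```bash
mkdir -p pics; cat > h.py <<'E'
import numpy as np, cv2
from workcell import env
def save(n,img): cv2.imwrite('pics/'+n+'.png',cv2.cvtColor(img,cv2.COLOR_RGB2BGR))
E
python3 - <<'E'
from h import *
print(env.state())
for n in ['scene','top','wrist']:
    im=env.grab_frame(n); save(n+'0',im); print(n,env.camera_params(n))
E
```

```text
{'time_s': 0.0, 'qpos': array([ 6.56617970e+01,  1.83522556e+01,  8.97075137e+01, -5.90159583e-04,
        7.20442320e+01, -1.14369445e+00]), 'qvel': array([ 0.05110092, -0.00536298,  0.04315665,  0.05286386,  0.00779432,
       -0.05332267]), 'effort': array([ 2.44275807e-04, -4.12473679e+01, -2.31967413e+01,  7.27327424e-02,
        4.59038280e-02, -1.38846676e-04]), 'ee_pos': array([226.21933504, 528.02678924, 192.60666037]), 'ee_rot': array([-1.79896008e+02, -1.51488165e-03,  1.56805673e+02]), 'force': array([ 0.13802021, -0.64186924,  0.04608848]), 'torque': array([ 0.0034777 ,  0.02170135, -0.01743454]), 'gripper_width': 91.19430436285197}
scene {'camera_matrix': array([[495.98053736,   0.        , 318.23534958],
       [  0.        , 495.98053736, 198.68631054],
       [  0.        ,   0.        ,   1.        ]]), 'R': array([[-0.81387572,  0.58103577, -0.00193577],
       [ 0.44910583,  0.62695635, -0.63657654],
       [-0.3686601 , -0.51896355, -0.7712111 ]]), 't': array([ 451.60032227, -201.73607462, 1346.53330886])}
top {'camera_matrix': array([[484.89411669,   0.        ,
[... 162 characters left out ...]
01742252],
       [-0.99262633, -0.01639693, -0.12010042],
       [ 0.11977568,  0.01953049, -0.99260886]]), 't': array([ -15.671227  ,  521.92702895, 1095.8256023 ])}
wrist {'camera_matrix': array([[333.28329338,   0.        , 324.74351782],
       [  0.        , 333.28329338, 194.35278242],
       [  0.        ,   0.        ,   1.        ]]), 'hand_eye': array([[-7.61427375e-04, -9.61669632e-01, -2.74209663e-01,
         7.81599646e+01],
       [ 9.99999626e-01, -8.44877484e-04,  1.86229501e-04,
        -1.27183615e+00],
       [-4.10764825e-04, -2.74209418e-01,  9.61669915e-01,
        -1.92059944e+02],
       [ 0.00000000e+00,  0.00000000e+00,  0.00000000e+00,
         1.00000000e+00]])}
```

View pics/top0.png

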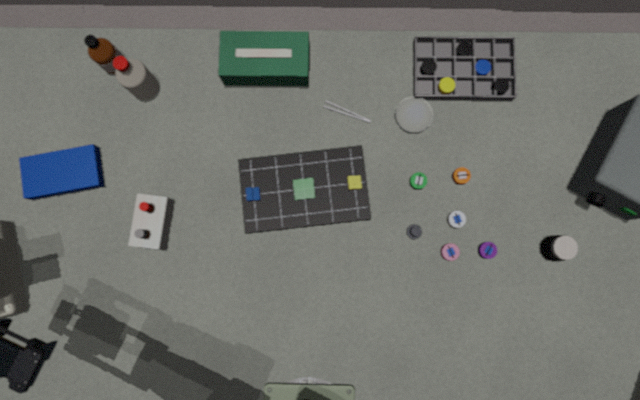

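View pics/scene0.png

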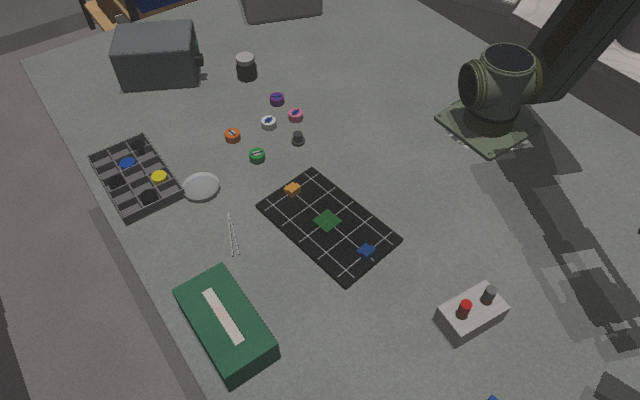

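View pics/wrist0.png

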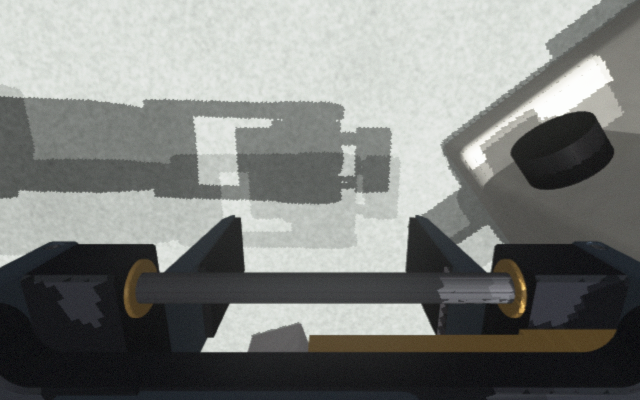

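The top view shows the following:
- **Mounts:** white (457,219), green (418,181) and orange (462,176). The look-alikes are pink (451,252) and purple (488,250).
- **Weight:** (415,232).
- **Stage blocks:** brass (355,182) and blue (252,194).
- **Tubes:** red (146,207) and grey (141,234).

Next I'll measure these positions and check an enlarged crop.

```bash
cat >> h.py <<'E'
import json
def ray(name,uv,st=None):
    p=env.camera_params(name);K=p['camera_matrix']
    d=np.linalg.inv(K)@np.array([uv[0],uv[1],1.])
    if name=='wrist':
        from scipy.spatial.transform import Rotation as Ro
        R=Ro.from_euler('xyz',st['ee_rot'],degrees=True).as_matrix();H=p['hand_eye']
        return R@H[:3,3]+st['ee_pos'], R@H[:3,:3]@d
    return -p['R'].T@p['t'], p['R'].T@d
def onz(name,uv,z,st=None):
    o,d=ray(name,uv,st);s=(z-o[2])/d[2];return o+s*d
def proj(name,X,st=None):
    p=env.camera_params(name);K=p['camera_matrix']
    if name=='wrist':
        from scipy.spatial.transform import Rotation as Ro
        R=Ro.from_euler('xyz',st['ee_rot'],degrees=True).as_matrix();H=p['hand_eye']
        c=H[:3,:3].T@(R.T@(np.array(X)-st['ee_pos'])-H[:3,3])
    else: c=p['R']@np.array(X)+p['t']
    q=K@c;return q[:2]/q[2]
def tri(u1,u2):
    o1,d1=ray('top',u1);o2,d2=ray('scene',u2)
    A=np.stack([d1,-d2],1);s=np.linalg.lstsq(A,o2-o1,rcond=None)[0]
    a=o1+s[0]*d1;b=o2+s[1]*d2;return (a+b)/2,np.linalg.norm(a-b)
def move(st,tgt,yaw=None):
    """shares for tool move to world TCP tgt, yaw in deg"""
    from scipy.spatial.transform import Rotation as Ro
    R=Ro.from_euler('xyz',st['ee_rot'],degrees=True).as_matrix()
    s=R.T@(np.array(tgt)-st['ee_pos'])/500
    out=list(np.round(s,4))
    if yaw is not None:
        # tool z down: turn about tool z positive = yaw decreases
        dy=(st['ee_rot'][2]-yaw+90)%180-90; out.append(round(dy/45,4)); 
    return out
E
python3 - <<'E'
from h import *
im=cv2.imread('pics/top0.png')
c=cv2.resize(im[150:280,380:520],None,fx=5,fy=4.5,interpolation=cv2.INTER_CUBIC)
cv2.imwrite('pics/crop_top.png',c)
c=cv2.resize(im[140:260,120:380],None,fx=3,fy=3,interpolation=cv2.INTER_CUBIC)
cv2.imwrite('pics/crop_stage.png',c)
s=cv2.imread('pics/scene0.png')
for nm,u,v,z in [('white',(457,219),(268,123),22),('weight',(415,232),(298,136),30),('green',(418,181),(257,156),22),('orange',(462,176),(232,135),22),('red',(146,207),(465,303),95),('grey',(141,234),(490,290),95),('brass',(355,182),(292,188),28),('blue',(252,194),(367,249),28),('glass',(304,189),(327,220),15)]:
    print(nm,onz('top',u,z).round(1),tri(u,v)[0].round(1),round(tri(u,v)[1],1))
E
```

```text
white [ 483.1 -337.    22. ] [ 482.3 -338.3   11.1] 4.6
weight [ 450.8 -238.2   30. ] [ 450.3 -238.9   21.6] 2.5
green [ 571.  -247.4   22. ] [ 570.9 -247.9   12.2] 4.3
orange [ 584.5 -350.3   22. ] [ 584.6 -351.6   12.9] 3.7
red [491.7 363.8  95. ] [490.5 366.8  91.8] 4.6
grey [432.2 371.2  95. ] [431.3 374.7  89.4] 3.6
brass [565.3 -99.5  28. ] [563.9 -98.   24.7] 5.0
blue [533.1 141.   28. ] [531.4 142.   30.3] 4.0
glass [548.7  20.   15. ] [547.5  21.1  14.8] 3.2
```

View pics/crop_top.png

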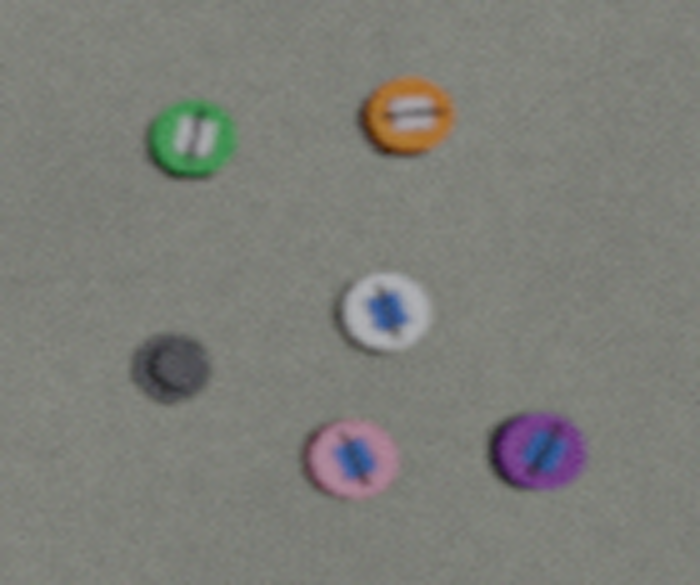

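View pics/crop_stage.png

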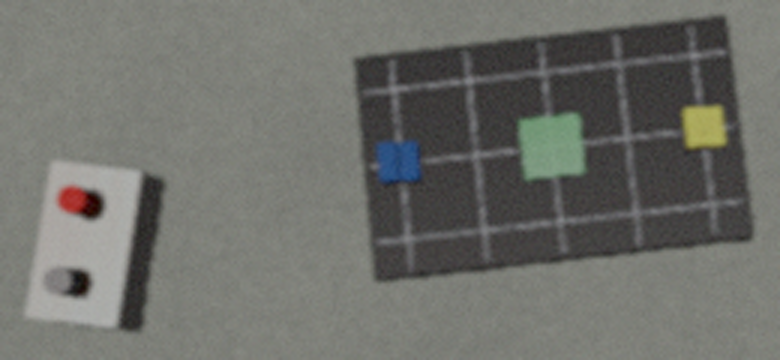

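The crop is clear. White with a blue chip at (457,219) is the target, and pink and purple are the look-alikes to avoid. Green has a steel chip at (418,181), and orange stays put. I'm heading over the white mount now, with the jaw axis along world y so it clears pink.

```bash
python3 - <<'E'
from h import *
st=env.state(); print(move(st,[420,250,193],112))
E
```

```text
[np.float64(-0.5752), np.float64(-0.3589), np.float64(0.0002), np.float64(0.9958)]
```

>>> arm_command --pt "0 -0.575 -0.359 0 1" --pt "0 -0.575 -0.359 0 1" --pt "0 -0.575 -0.359 0 1" --pt "0 -0.575 -0.359 0 1" --pt "0 -0.575 -0.359 0 1" --pt "0 -0.575 -0.359 0 1" --pt "0 -0.575 -0.359 0 1" --pt "0 -0.575 -0.359 0 1"

```text
time_s: 0.82
ee_pos: [417.1, 252.8, 193.0]
ee_rot: [-179.9, 0.1, 111.7]
force: [-0.1, 0.4, 0.1]
gripper_width: 91.1
```

```bash
cat > m.py <<'E'
import sys
from h import *
a=[float(x) for x in sys.argv[1:]]
st=env.state(); print(round(st['time_s'],2),st['ee_pos'].round(1),st['ee_rot'].round(1),st['qpos'].round(0),st['force'].round(1),round(st['gripper_width'],1))
if a: print([float(x) for x in move(st,a[:3],a[3] if len(a)>3 else None)])
E
python3 m.py 480 -60 193 67
```

```text
0.82 [417.1 252.8 193. ] [-1.799e+02  1.000e-01  1.117e+02] [ 30.  10. 101.  -0.  69.   8.] [-0.1  0.4  0.1] 91.1
[-0.6278, -0.1149, 0.0007, 0.9942]
```

>>> arm_command --pt "0 -0.63 -0.115 0 1" --pt "0 -0.63 -0.115 0 1" --pt "0 -0.63 -0.115 0 1" --pt "0 -0.63 -0.115 0 1" --pt "0 -0.63 -0.115 0 1" --pt "0 -0.63 -0.115 0 1" --pt "0 -0.63 -0.115 0 1" --pt "0 -0.63 -0.115 0 1"

```text
time_s: 1.48
ee_pos: [480.4, -64.2, 193.3]
ee_rot: [180.0, 0.1, 66.6]
force: [1.5, 0.6, 0.5]
gripper_width: 91.1
```

```bash
python3 m.py 500 -340 193 22; cat > w.py <<'E'
import sys
from h import *
st=env.state(); im=env.grab_frame('wrist'); save(sys.argv[1],im)
np.save('pics/'+sys.argv[1]+'.npy',np.r_[st['ee_pos'],st['ee_rot']])
E
python3 w.py w_stage
```

```text
1.48 [480.4 -64.2 193.3] [1.80e+02 1.00e-01 6.66e+01] [ -9.  10. 101.  -0.  69.  15.] [1.5 0.6 0.5] 91.1
[-0.4906, 0.2552, 0.0016, 0.9904]
```

View pics/w_stage.png

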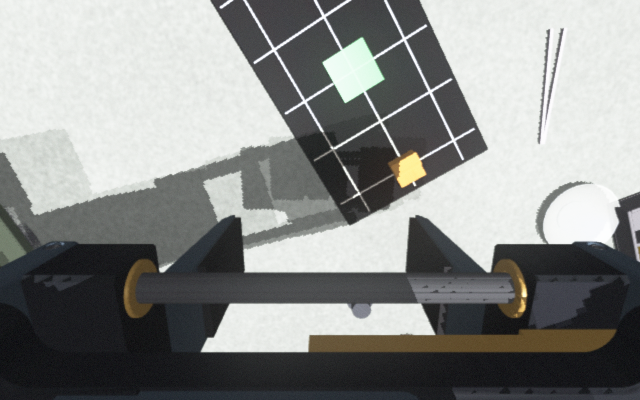

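The wrist view shows the glass carrier at about (353,70), brass at about (407,169) and the y=-60 grid line crossing the middle row at about (383,122). I'll get the stage pose from the glass mask and the crossings.

```bash
cat >> h.py <<'E'
def load(n):
    a=np.load('pics/'+n+'.npy');return cv2.cvtColor(cv2.imread('pics/'+n+'.png'),cv2.COLOR_BGR2RGB),{'ee_pos':a[:3],'ee_rot':a[3:]}
def blobs(im,lo,hi,minA=20):
    hsv=cv2.cvtColor(im,cv2.COLOR_RGB2HSV);m=cv2.inRange(hsv,np.array(lo),np.array(hi))
    m=cv2.morphologyEx(m,cv2.MORPH_CLOSE,np.ones((5,5)))
    cs,_=cv2.findContours(m,cv2.RETR_EXTERNAL,cv2.CHAIN_APPROX_NONE)
    return sorted([c for c in cs if cv2.contourArea(c)>minA],key=cv2.contourArea,reverse=True)
def cen(c):
    m=cv2.moments(c);return np.array([m['m10']/m['m00'],m['m01']/m['m00']])
E
python3 - <<'E'
from h import *
def rectc(c):
    return cv2.boxPoints(cv2.minAreaRect(c))
im,st=load('w_stage')
g=blobs(im,(40,25,120),(85,255,255))[0]
w=np.array([onz('wrist',p,15,st)[:2] for p in g[:,0,:].astype(float)],np.float32)
r=cv2.minAreaRect(w);print('glass wrist',r,cen(g))
gray=cv2.cvtColor(im,cv2.COLOR_RGB2GRAY)
t=cv2.cvtColor(cv2.imread('pics/top0.png'),cv2.COLOR_BGR2RGB)
g=blobs(t,(40,40,80),(85,255,255),200)
for c in g:
  if 270<cen(c)[0]<340:
    w=np.array([onz('top',p,15)[:2] for p in c[:,0,:].astype(float)],np.float32);print('glass top',cv2.minAreaRect(w),cen(c))
# lines: whole dark plate by wrist crossings subpix
pts=np.array([[376,112],[383,122],[315,160],[432,92],[273,88]],np.float32)
bw=cv2.inRange(gray,130,255)
# rectified stage view, 2px/mm using z=12 plane
import itertools
xs=np.arange(430,660,0.5);ys=np.arange(-190,60,0.5)
mx=np.zeros((len(xs),len(ys)),np.float32);my=mx.copy()
for i,x in enumerate(xs):
  for j,y in enumerate(ys):
    mx[i,j],my[i,j]=0,0
# homography instead
src=np.array([proj('wrist',[x,y,12],st) for x,y in [(430,-190),(660,-190),(660,60),(430,60)]],np.float32)
dst=np.array([[ (60-y)*2,(660-x)*2] for x,y in [(430,-190),(660,-190),(660,60),(430,60)]],np.float32)
H=cv2.getPerspectiveTransform(src,dst)
save('rect',cv2.warpPerspective(im,H,(500,460)))
E
```

```text
glass wrist ((561.7686157226562, 22.039031982421875), (23.939659118652344, 49.55225372314453), 6.70921516418457) [367.28017954  62.3071108 ]
glass top ((550.6375122070312, 21.154359817504883), (51.23963165283203, 50.59421920776367), 8.43478012084961) [303.46316646 188.11396011]
```

View pics/rect.png

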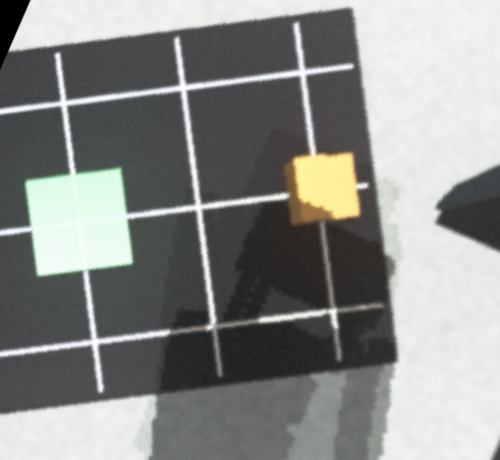

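The rectified view puts the stage origin at about (548.6, 19.8) with yaw 7.55°. The line spacing comes out at 60 mm, and the top camera agrees to 2 mm. On to the white mount.

>>> arm_command --pt "0 -0.49 0.255 0 1" --pt "0 -0.49 0.255 0 1" --pt "0 -0.49 0.255 0 1" --pt "0 -0.49 0.255 0 1" --pt "0 -0.49 0.255 0 1" --pt "0 -0.49 0.255 0 1" --pt "0 -0.49 0.255 0 1" --pt "0 -0.49 0.255 0 1"

```text
time_s: 2.2
ee_pos: [501.1, -349.7, 193.9]
ee_rot: [179.5, 0.2, 21.2]
force: [0.2, 0.0, -0.2]
gripper_width: 91.1
```

```bash
python3 w.py w_white; python3 m.py 483 -337 150 0
```

```text
2.25 [ 500.7 -346.3  193.8] [1.797e+02 1.000e-01 2.130e+01] [-36.  21.  85.  -0.  73.  33.] [-0.6  1.1  0.1] 90.9
[-0.0261, -0.0306, 0.0875, 0.4733]
```

View pics/w_white.png

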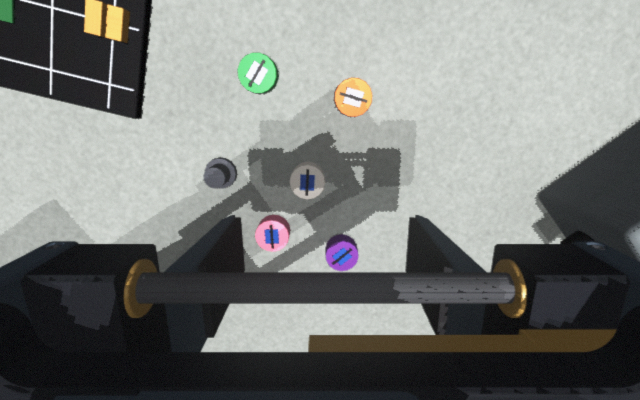

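White (in shadow) is at (308,181), green at (258,73), the weight's grip top at about (217,174) and pink at (272,234).

```bash
python3 - <<'E'
from h import *
im,st=load('w_white')
print(st)
for n,p,z in [('white',(308,181),22),('green',(257,73),22),('weight',(216,174),30),('pink',(272,233),22),('purple',(342,252),22),('orange',(353,97),22)]:
    print(n,onz('wrist',p,z,st).round(1))
E
```

```text
{'ee_pos': array([ 501.10097792, -349.66953364,  193.87666436]), 'ee_rot': array([1.79496249e+02, 1.56109094e-01, 2.11694716e+01])}
white [ 483.5 -338.3   22. ]
green [ 571.7 -249.8   22. ]
weight [ 456.9 -241.7   30. ]
pink [ 409.5 -320.7   22. ]
purple [ 416.1 -406.6   22. ]
orange [ 585.3 -350.8   22. ]
```

>>> arm_command --pt "0 -0.026 -0.03 0.087 0.473" --pt "0 -0.026 -0.03 0.087 0.473" --pt "0 -0.026 -0.03 0.087 0.473" --pt "0 -0.026 -0.03 0.087 0.473" --pt "0 -0.026 -0.03 0.087 0.473" --pt "0 -0.026 -0.03 0.087 0.473"

```text
time_s: 2.75
ee_pos: [483.8, -336.6, 150.9]
ee_rot: [179.6, -0.0, 0.2]
force: [-0.1, -1.2, -0.4]
gripper_width: 91.2
```

```bash
python3 w.py w_white2; python3 m.py
```

```text
2.8 [ 483.8 -336.9  151. ] [ 1.796e+02 -1.000e-01  2.000e-01] [-36.  21.  92.  -0.  67.  54.] [0.4 0.5 0.8] 91.4
```

View pics/w_white2.png

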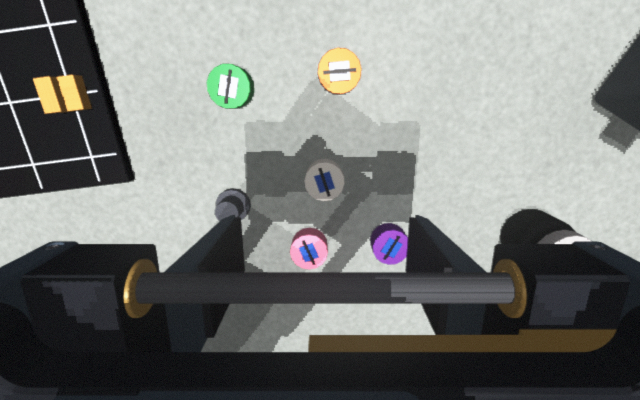

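```bash
python3 - <<'E'
from h import *
im,st=load('w_white2')
for n,p,z in [('white',(324.5,180),22),('green',(229.5,86),22),('orange',(339.5,71),22),('pink',(310,250),22)]:
    print(n,onz('wrist',p,z,st).round(1))
E
python3 m.py 483.5 -337.5 6
```

```text
white [ 483.6 -337.9   22. ]
green [ 571.8 -250.7   22. ]
orange [ 585.1 -351.2   22. ]
pink [ 408.  -322.9   22. ]
2.8 [ 483.8 -336.9  151. ] [ 1.796e+02 -1.000e-01  2.000e-01] [-36.  21.  92.  -0.  67.  54.] [0.4 0.5 0.8] 91.4
[-0.0009, -0.0006, 0.29]
```

>>> arm_command --pt "0 0 0.001 0.08 0" --pt "0 0 0.001 0.16 0" --pt "0 0 0.001 0.23 0" --pt "0 0 0.001 0.265 0" --pt "0 0 0.001 0.285 0" --pt "0 0 0.001 0.292 0" --pt "0 0 0.001 0.292 0" --squeeze 15

```text
time_s: 3.38
ee_pos: [484.4, -338.4, 5.2]
ee_rot: [179.6, -0.1, 0.2]
force: [0.9, -0.4, 0.8]
gripper_width: 91.4
```

>>> arm_command --pt "0.3 0 0 0 0" --pt "0.6 0 0 0 0" --pt "0.7 0 0 0 0" --pt "0.7 0 0 0 0" --pt "0.7 0 0 0 0" --pt "0.7 0 0 0 0" --pt "0.7 0 0 0 0" --pt "0.7 0 0 0 0"

```text
time_s: 4.05
ee_pos: [484.4, -338.5, 5.2]
ee_rot: [179.6, -0.1, 0.2]
force: [0.3, -0.5, 0.7]
gripper_width: 40.6
```

```bash
python3 m.py; python3 w.py w_grip1
```

```text
4.05 [ 484.4 -338.5    5.2] [ 1.796e+02 -1.000e-01  2.000e-01] [-36.  30. 102.  -0.  49.  54.] [ 0.3 -0.5  0.7] 40.6
```

View pics/w_grip1.png

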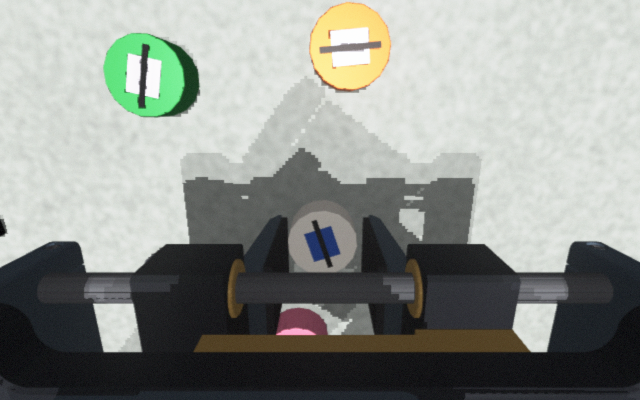

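The white mount is in the jaws at a width of 40.6 mm, centred at about (322,239). I'll measure its offset in the jaws before lifting.

```bash
python3 - <<'E'
from h import *
im,st=load('w_grip1')
# white: left edge ~288, right ~357, top ~200
for p in [(288,240),(357,240),(322.5,200),(322.5,240)]: print(onz('wrist',p,22,st).round(1))
E
python3 m.py
```

```text
[ 483.9 -318.3   22. ]
[ 484.  -357.5   22. ]
[ 507.7 -337.8   22. ]
[ 484.  -337.9   22. ]
4.1 [ 484.4 -338.5    5.2] [ 1.796e+02 -1.000e-01  2.000e-01] [-36.  30. 102.  -0.  49.  54.] [ 1.2  0.8 -0.1] 37.2
```

>>> arm_command --pt "0.7 0 0 -0.04 0" --pt "0.7 0 0 -0.12 0" --pt "0.7 0 0 -0.2 0" --pt "0.7 0 0 -0.24 0" --pt "0.7 0 0 -0.24 0"

```text
time_s: 4.52
ee_pos: [487.2, -339.7, 130.9]
ee_rot: [179.2, -0.6, 0.2]
force: [0.6, -0.3, 0.1]
gripper_width: 27.5
```

```bash
python3 m.py 530 -20 125 8
```

```text
4.52 [ 487.2 -339.7  130.9] [179.2  -0.6   0.2] [-36.  22.  93.  -0.  64.  54.] [ 0.6 -0.3  0.1] 27.5
[0.0882, -0.6392, 0.0043, -0.1723]
```

Width 27.5 mm means the mount isn't held. I'll look.

```bash
python3 w.py w_slip; python3 m.py
```

```text
4.57 [ 485.7 -338.7  127.9] [179.4  -0.3   0.2] [-36.  22.  94.  -0.  64.  54.] [-1.  -0.1 -0.6] 27.5
```

View pics/w_slip.png

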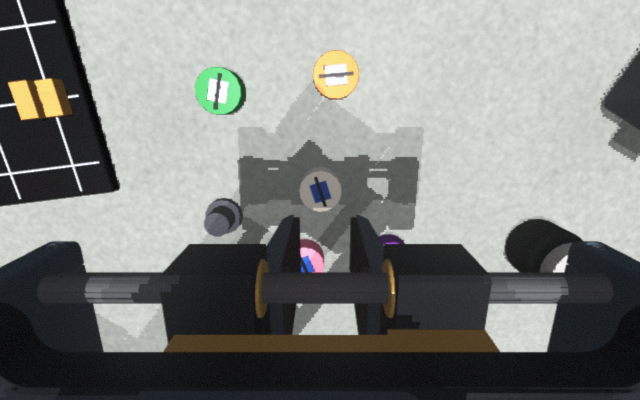

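The mount is still standing. The fingers simply hadn't finished closing, since they move at about 75 mm/s. I'll re-open, re-measure and wait longer this time.

```bash
python3 - <<'E'
from h import *
im,st=load('w_slip')
print(onz('wrist',(320.5,190.5),22,st).round(1))
E
python3 m.py 484 -338 5
```

```text
[ 482.8 -338.    22. ]
4.57 [ 485.7 -338.7  127.9] [179.4  -0.3   0.2] [-36.  22.  94.  -0.  64.  54.] [-1.  -0.1 -0.6] 27.5
[-0.0048, -0.0039, 0.2458]
```

>>> arm_command --pt "0.3 0 0 0 0" --pt "0.3 0 0 0 0" --pt "0.3 0 0 0 0" --pt "0.3 0 0 0 0" --pt "0.3 0 0 0 0" --pt "0.3 0 0 0 0" --pt "0.3 0 0 0 0" --pt "0.3 0 0 0 0"

```text
time_s: 5.23
ee_pos: [485.6, -338.6, 127.7]
ee_rot: [179.4, -0.3, 0.2]
force: [-0.2, 0.8, -0.4]
gripper_width: 63.9
```

```bash
python3 m.py 484 -338 4
```

```text
5.23 [ 485.6 -338.6  127.7] [179.4  -0.3   0.2] [-36.  22.  94.  -0.  64.  54.] [-0.2  0.8 -0.4] 63.9
[-0.0047, -0.0037, 0.2473]
```

>>> arm_command --pt "0.3 -0.004 -0.003 0.08 0" --pt "0.3 -0.004 -0.003 0.15 0" --pt "0.3 -0.004 -0.003 0.2 0" --pt "0.3 -0.004 -0.003 0.235 0" --pt "0.3 -0.004 -0.003 0.247 0" --pt "0.3 -0.004 -0.003 0.247 0" --pt "0.6 -0.004 -0.003 0.247 0" --pt "0.6 -0.004 -0.003 0.247 0"

```text
time_s: 5.9
ee_pos: [485.5, -339.1, 5.8]
ee_rot: [179.3, -0.5, 0.2]
force: [-0.0, 0.6, 0.5]
gripper_width: 53.0
```

>>> arm_command --pt "0.7 0 0 0 0" --pt "0.7 0 0 0 0" --pt "0.7 0 0 0 0" --pt "0.7 0 0 0 0" --pt "0.7 0 0 0 0" --pt "0.7 0 0 0 0"

```text
time_s: 6.4
ee_pos: [485.5, -339.1, 5.9]
ee_rot: [179.3, -0.5, 0.2]
force: [0.7, -0.0, 0.1]
gripper_width: 27.1
```

```bash
python3 m.py; python3 w.py w_grip2;python3 m.py
```

```text
6.4 [ 485.5 -339.1    5.9] [179.3  -0.5   0.2] [-36.  29. 102.  -0.  48.  54.] [ 0.7 -0.   0.1] 27.1
6.45 [ 485.4 -339.2    5.8] [179.3  -0.5   0.2] [-36.  29. 102.  -0.  48.  54.] [-0.3  0.1  0.2] 27.5
```

View pics/w_grip2.png

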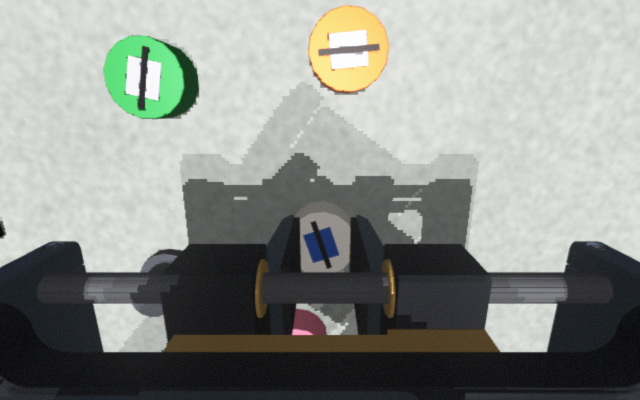

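```bash
python3 - <<'E'
import cv2
im=cv2.imread('pics/w_grip2.png')[170:350,220:430]
a=cv2.resize(cv2.convertScaleAbs(im,alpha=1.8,beta=25),None,fx=3.5,fy=3.3,interpolation=cv2.INTER_CUBIC)
cv2.imwrite('pics/z1.png',a)
E
```

```text
(no output)
```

View pics/z1.png

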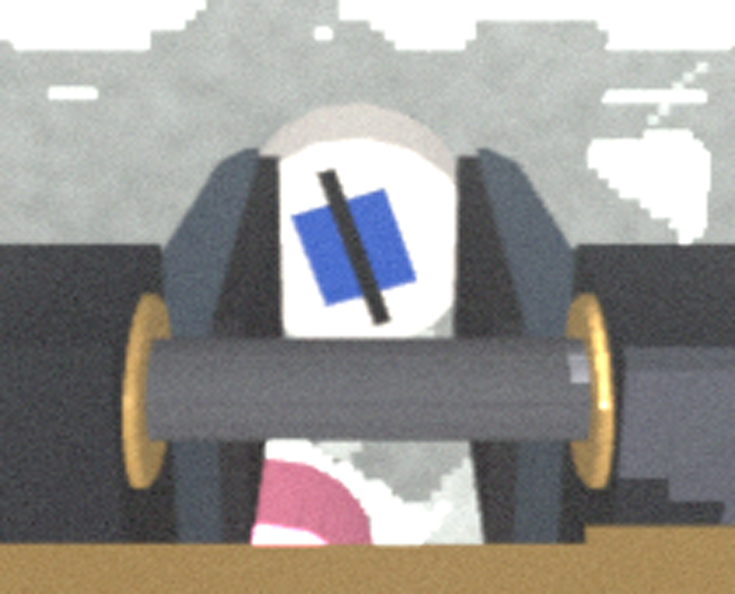

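>>> arm_command --pt "0.3 0 0 0 0" --pt "0.3 0 0 0 0" --pt "0.3 0 0 0 0" --pt "0.3 0 0 0 0" --pt "0.3 0 0 0 0" --pt "0.3 0 0 0 0" --pt "0.3 0 0 0 0" --pt "0.3 0 0 0 0"

```text
time_s: 7.12
ee_pos: [485.4, -339.1, 5.7]
ee_rot: [179.3, -0.5, 0.2]
force: [-0.3, -0.1, -0.6]
gripper_width: 63.8
```

```bash
python3 w.py w_open1;python3 m.py; python3 - <<'E'
import cv2
from h import *
im=cv2.imread('pics/w_open1.png')[170:350,200:450]
a=cv2.resize(cv2.convertScaleAbs(im,alpha=1.5,beta=25),None,fx=3.1,fy=3.1,interpolation=cv2.INTER_CUBIC)
cv2.imwrite('pics/z2.png',a)
t=env.grab_frame('scene'); save('s1',t)
cv2.imwrite('pics/z3.png',cv2.resize(cv2.imread('pics/s1.png')[40:200,200:400],None,fx=4,fy=3.7,interpolation=cv2.INTER_CUBIC))
E
```

```text
7.17 [ 485.4 -339.1    5.8] [179.3  -0.5   0.2] [-36.  29. 102.  -0.  48.  54.] [-0.1  0.6 -0.4] 63.5
```

View pics/z2.png

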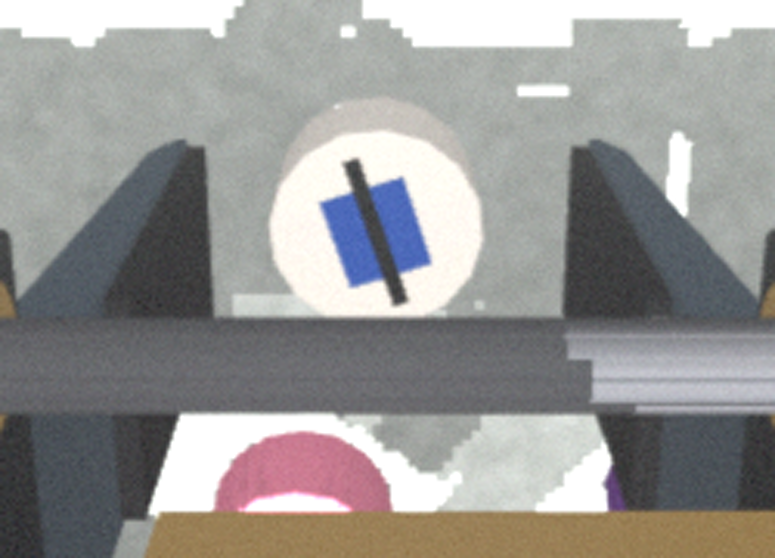

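View pics/z3.png

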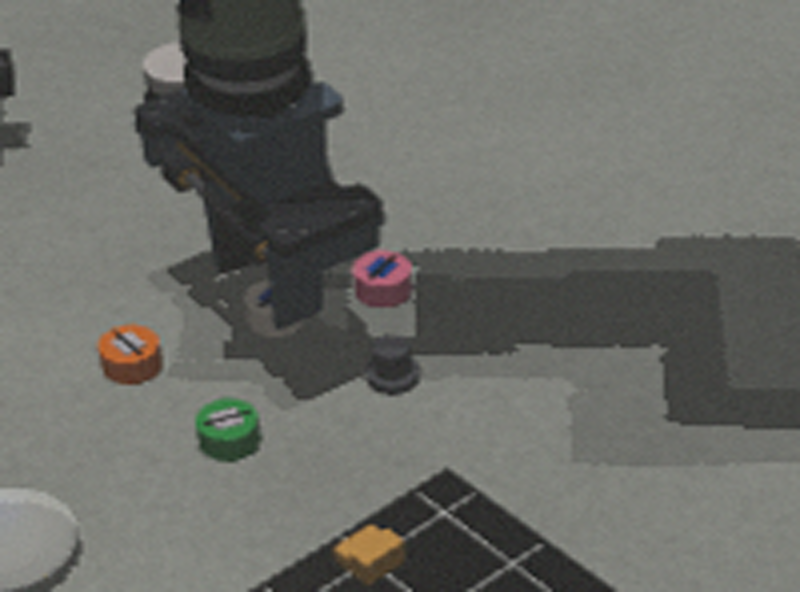

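The mount hasn't moved. In the picture the visible fingertip sits about 20 mm behind the stated TCP: the tip is at row 218, and the 63.8 mm gap spans 117 px, giving a depth of about 181 mm. So the pads closed above the mount with no force on it. I'll descend in small force-checked steps.

>>> arm_command --pt "0.3 -0.003 0.002 0.006 0" --pt "0.3 -0.003 0.002 0.012 0" --pt "0.3 -0.003 0.002 0.016 0" --pt "0.3 -0.003 0.002 0.016 0"

```text
time_s: 7.55
ee_pos: [483.5, -340.0, -3.0]
ee_rot: [179.4, -0.4, 0.2]
force: [0.3, -0.5, -0.6]
gripper_width: 63.7
```

>>> arm_command --pt "0.3 0 0 0.006 0" --pt "0.3 0 0 0.012 0" --pt "0.3 0 0 0.012 0"

```text
time_s: 7.8
ee_pos: [483.1, -339.7, -9.8]
ee_rot: [179.4, -0.3, 0.2]
force: [-0.7, -0.3, -0.2]
gripper_width: 63.9
```

```bash
python3 w.py w_open2;python3 m.py; python3 - <<'E'
import cv2
from h import *
im=cv2.imread('pics/w_open2.png')[170:350,200:450]
a=cv2.resize(cv2.convertScaleAbs(im,alpha=1.5,beta=25),None,fx=3.1,fy=3.1,interpolation=cv2.INTER_CUBIC)
cv2.imwrite('pics/z4.png',a)
E
```

```text
7.85 [ 483.3 -339.8   -9.5] [179.4  -0.4   0.2] [-36.  30. 103.  -0.  46.  54.] [-0.8 -0.6  0.5] 63.5
```

View pics/z4.png

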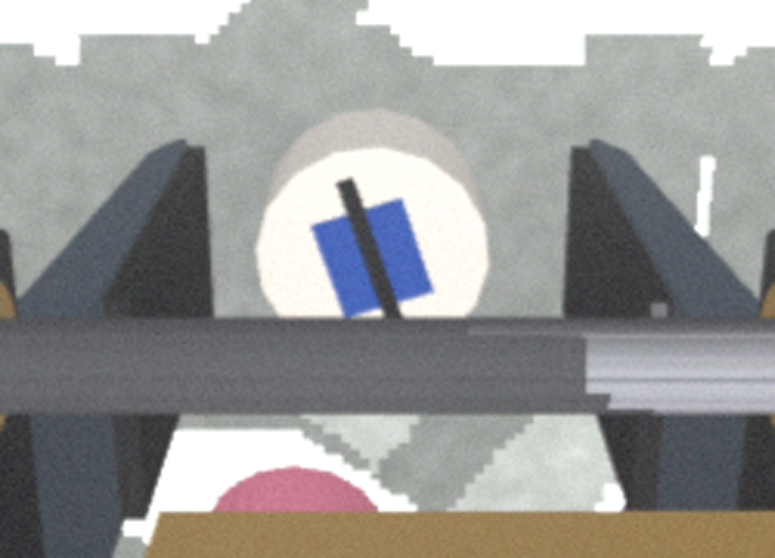

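There's no contact even at TCP z = -9.5, which confirms the real fingertips are roughly 20 mm above the reported TCP. I'll shift 2 mm toward +y and 3 mm down, then close with enough rows.

>>> arm_command --pt "0.3 0 -0.004 0.003 0" --pt "0.3 0 -0.004 0.006 0" --pt "0.7 0 -0.004 0.006 0" --pt "0.7 0 -0.004 0.006 0" --pt "0.7 0 -0.004 0.006 0" --pt "0.7 0 -0.004 0.006 0" --pt "0.7 0 -0.004 0.006 0" --pt "0.7 0 -0.004 0.006 0"

```text
time_s: 8.52
ee_pos: [483.4, -337.9, -12.4]
ee_rot: [179.4, -0.4, 0.2]
force: [0.4, 0.1, 0.3]
gripper_width: 39.5
```

>>> arm_command --pt "0.7 0 0 0 0" --pt "0.7 0 0 0 0" --pt "0.7 0 0 0 0"

```text
time_s: 8.77
ee_pos: [483.3, -337.9, -12.4]
ee_rot: [179.4, -0.4, 0.2]
force: [0.1, 0.7, 0.3]
gripper_width: 39.4
```

```bash
python3 w.py w_grip3;python3 m.py; python3 - <<'E'
import cv2
from h import *
im=cv2.imread('pics/w_grip3.png')[170:350,200:450]
a=cv2.resize(cv2.convertScaleAbs(im,alpha=1.5,beta=25),None,fx=3.1,fy=3.1,interpolation=cv2.INTER_CUBIC)
cv2.imwrite('pics/z5.png',a)
E
```

```text
8.82 [ 483.4 -337.9  -12.4] [179.4  -0.4   0.2] [-36.  31. 103.  -0.  46.  54.] [0.2 0.1 0.8] 39.1
```

View pics/z5.png

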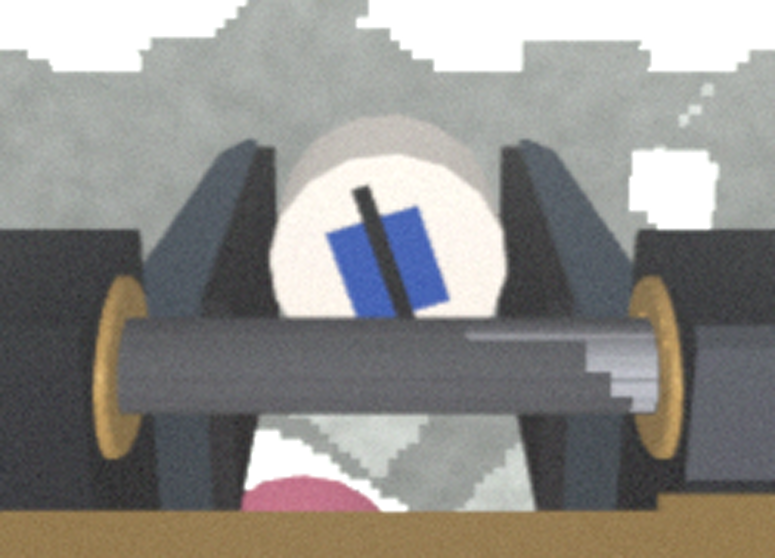

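The grip is real now at 39.4 mm, with TCP z = -12.4 and the mount foot at 0. Lifting.

>>> arm_command --pt "0.7 0 0 -0.02 0" --pt "0.7 0 0 -0.07 0" --pt "0.7 0 0 -0.13 0" --pt "0.7 0 0 -0.18 0" --pt "0.7 0 0 -0.18 0" --pt "0.7 0 0 -0.18 0" --squeeze 20

```text
time_s: 9.32
ee_pos: [483.7, -337.6, 79.8]
ee_rot: [179.3, -0.6, 0.2]
force: [-0.2, -0.0, -2.3]
gripper_width: 39.5
```

```bash
python3 m.py 548.7 -100 80 5
```

```text
9.32 [ 483.7 -337.6   79.8] [179.3  -0.6   0.2] [-36.  24.  98.  -0.  57.  54.] [-0.2 -0.  -2.3] 39.5
[0.132, -0.4747, -0.0052, -0.1058]
```

>>> arm_command --pt "0.7 0.132 -0.475 -0.005 -0.1" --pt "0.7 0.132 -0.475 -0.005 -0.1" --pt "0.7 0.132 -0.475 -0.005 -0.1" --pt "0.7 0.132 -0.475 -0.005 -0.1" --pt "0.7 0.132 -0.475 -0.005 -0.1" --pt "0.7 0.132 -0.475 -0.005 -0.1" --pt "0.7 0.132 -0.475 -0.005 -0.1" --pt "0.7 0.132 -0.475 -0.005 -0.1"

```text
time_s: 9.98
ee_pos: [548.1, -97.8, 78.7]
ee_rot: [179.2, -0.4, 5.0]
force: [1.2, -0.4, -0.2]
gripper_width: 39.4
```

```bash
python3 m.py 548.7 19.9 80 7.5
```

```text
9.98 [548.1 -97.8  78.7] [179.2  -0.4   5. ] [-11.  22. 102.  -1.  55.  75.] [ 1.2 -0.4 -0.2] 39.4
[0.0217, -0.2344, -0.0056, -0.0562]
```

>>> arm_command --pt "0.7 0.022 -0.234 -0.004 -0.056" --pt "0.7 0.022 -0.234 -0.004 -0.056" --pt "0.7 0.022 -0.234 -0.004 -0.056" --pt "0.7 0.022 -0.234 -0.004 -0.056" --pt "0.7 0.022 -0.234 -0.004 -0.056" --pt "0.7 0.022 -0.234 -0.004 -0.056"

```text
time_s: 10.48
ee_pos: [548.4, 18.3, 78.6]
ee_rot: [179.2, -0.2, 7.4]
force: [-0.5, 0.1, -0.5]
gripper_width: 39.4
```

```bash
python3 w.py w_p1;python3 m.py 548.7 19.9 10
```

```text
10.53 [548.5  18.   78.7] [179.2  -0.3   7.4] [  1.  21. 103.  -1.  55.  84.] [ 0.1 -0.5 -1.1] 39.4
[0.0003, -0.0056, 0.1374]
```

View pics/w_p1.png

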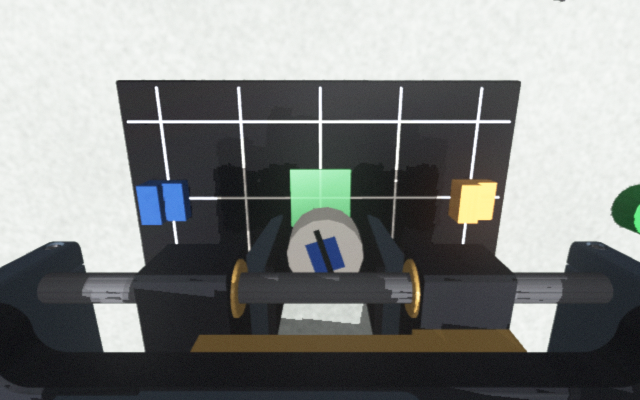

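The stage is square in the view. The back-row crossings lie along row 121 at about x = 161, 242, 321, 399 and 479, the middle-row ones along row 198 at about 245 and 395, and the glass back edge runs (290–350,169).

```bash
python3 - <<'E'
from h import *
im,st=load('w_p1')
g=cv2.cvtColor(im,cv2.COLOR_RGB2GRAY).astype(float)
def refine(p):
    # centroid along row & col in strips away from crossing
    u,v=p
    def prof(a): a=a-np.median(a);a[a<0.3*a.max()]=0;return (a*np.arange(len(a))).sum()/a.sum()
    us=[u-8+prof(g[int(v)+d,int(u)-8:int(u)+9].copy())  for d in (-9,-7,7,9)]
    vs=[v-8+prof(g[int(v)-8:int(v)+9,int(u)+d].copy()) for d in (-12,-9,9,12)]
    return np.array([np.mean(us),np.mean(vs)])
L=[((161,121),60,120),((242,121),60,60),((321,121),60,0),((399,121),60,-60),((479,121),60,-120),((245,198),0,60),((395,198),0,-60)]
A=[];B=[]
for p,x,y in L:
    q=refine(p);w=onz('wrist',q,12,st)[:2];print(p,q.round(1),w.round(1));A.append([x,y]);B.append(w)
A=np.array(A,float);B=np.array(B)
c=(A-A.mean(0));d=(B-B.mean(0));th=np.arctan2((c[:,0]*d[:,1]-c[:,1]*d[:,0]).sum(),(c*d).sum())
R=np.array([[np.cos(th),-np.sin(th)],[np.sin(th),np.cos(th)]])
t=B.mean(0)-R@A.mean(0);print(np.degrees(th),t,(B-(A@R.T+t)).round(1).tolist())
print(onz('wrist',(325,247),22+78.7+12.4,st))
for p in [(288,247),(362,247),(325,208)]: print(onz('wrist',p,22+91.1,st).round(1))
E
```

```text
(161, 121) [160.4 121.4] [592.8 147.7]
(242, 121) [240.2 121.3] [600.5  88.1]
(321, 121) [319.8 121.3] [608.2  28.3]
(399, 121) [398.9 121.3] [616.  -31.6]
(479, 121) [477.5 121.3] [623.7 -91.3]
(245, 198) [245.4 197.7] [540.7  80.3]
(395, 198) [394.3 197.1] [556.3 -39.2]
7.374491437355982 [548.68384155  20.54405927] [[0.0, 0.5], [0.0, 0.3], [0.1, 0.0], [0.1, -0.3], [0.1, -0.6], [-0.2, 0.2], [-0.1, -0.3]]
[551.6067213   18.39122297 113.1       ]
[549.3  37.3 113.1]
[553.9  -0.6 113.1]
[572.5  21.1 113.1]
```

```bash
python3 m.py 548.8 20.5 5
```

```text
10.53 [548.5  18.   78.7] [179.2  -0.3   7.4] [  1.  21. 103.  -1.  55.  84.] [ 0.1 -0.5 -1.1] 39.4
[0.0006, -0.0069, 0.1474]
```

>>> arm_command --pt "0.7 0.0006 -0.007 0.04 0" --pt "0.7 0.0006 -0.007 0.08 0" --pt "0.7 0.0006 -0.007 0.11 0" --pt "0.7 0.0006 -0.007 0.13 0" --pt "0.7 0.0006 -0.007 0.14 0" --pt "0.7 0.0006 -0.007 0.147 0" --pt "0.7 0.0006 -0.007 0.147 0"

```text
time_s: 11.12
ee_pos: [548.8, 19.9, 5.0]
ee_rot: [179.2, -0.2, 7.3]
force: [0.2, -0.1, 0.3]
gripper_width: 39.6
```

```bash
python3 m.py 548.8 20.5 2.8
```

```text
11.12 [548.8  19.9   5. ] [179.2  -0.2   7.3] [  1.  27. 107.  -1.  46.  85.] [ 0.2 -0.1  0.3] 39.6
[0.0001, -0.0014, 0.0043]
```

>>> arm_command --pt "0.7 0 -0.0014 0.002 0" --pt "0.7 0 -0.0014 0.0044 0" --pt "0.7 0 -0.0014 0.0044 0" --pt "0.7 0 -0.0014 0.0044 0"

```text
time_s: 11.45
ee_pos: [549.0, 20.6, 3.2]
ee_rot: [179.2, -0.3, 7.3]
force: [-0.7, -0.1, -1.3]
gripper_width: 39.1
```

```bash
python3 m.py
```

```text
11.45 [549.   20.6   3.2] [179.2  -0.3   7.3] [  1.  27. 108.  -1.  45.  85.] [-0.7 -0.1 -1.3] 39.1
```

>>> arm_command --pt "0.7 0 0 0.002 0" --pt "0.7 0 0 0.002 0" --pt "0.7 0 0 0.002 0"

```text
time_s: 11.7
ee_pos: [549.4, 20.6, 2.7]
ee_rot: [179.2, -0.3, 7.4]
force: [-0.8, -0.4, 3.0]
gripper_width: 39.4
```

>>> arm_command --pt "0.5 0 0 0 0" --pt "0.3 0 0 0 0" --pt "0.3 0 0 0 0" --pt "0.3 0 0 0 0" --pt "0.3 0 0 0 0" --pt "0.3 0 0 0 0"

```text
time_s: 12.2
ee_pos: [549.3, 20.7, 2.5]
ee_rot: [179.2, -0.3, 7.4]
force: [0.3, -0.4, 0.1]
gripper_width: 64.2
```

>>> arm_command --pt "0.3 0 0 -0.03 0" --pt "0.3 0 0 -0.1 0" --pt "0.3 0 0 -0.18 0" --pt "0.2 0 0 -0.24 0" --pt "0.1 0 0 -0.24 0" --pt "0.1 0 0 -0.24 0"

```text
time_s: 12.7
ee_pos: [549.6, 22.3, 124.4]
ee_rot: [179.2, -0.6, 7.4]
force: [-1.0, -0.4, -0.8]
gripper_width: 80.2
```

```bash
python3 w.py w_r1;python3 m.py 470 -140 120 0
```

```text
12.75 [548.2  22.3 122.7] [179.2  -0.3   7.4] [  2.  19. 100.  -1.  61.  85.] [-0.1  0.6 -0.5] 81.6
[-0.1968, 0.3017, 0.0085, 0.1636]
```

View pics/w_r1.png

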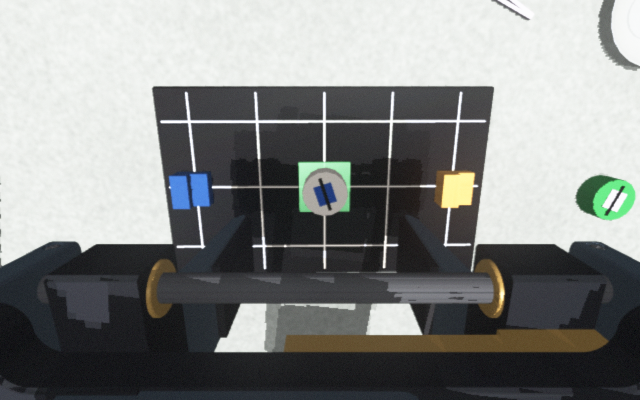

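The white mount stands on the glass at about (325,192). I'll check how well it's centred.

```bash
cat > chk.py <<'E'
from h import *
import sys
def refine(g,p,r=7):
    u,v=p
    def prof(a):
        a=a-np.median(a);a[a<0.3*a.max()]=0;return (a*np.arange(len(a))).sum()/a.sum()
    us=[int(u)-r+prof(g[int(v)+d,int(u)-r:int(u)+r+1].copy()) for d in (-11,-9,9,11)]
    vs=[int(v)-r+prof(g[int(v)-r:int(v)+r+1,int(u)+d].copy()) for d in (-13,-11,11,13)]
    return np.array([np.median(us),np.median(vs)])
def stage(n,L):
    im,st=load(n);g=cv2.cvtColor(im,cv2.COLOR_RGB2GRAY).astype(float)
    A=[];B=[]
    for p,x,y in L:
        q=refine(g,p);B.append(onz('wrist',q,12,st)[:2]);A.append([x,y])
    A=np.array(A,float);B=np.array(B)
    c=A-A.mean(0);d=B-B.mean(0);th=np.arctan2((c[:,0]*d[:,1]-c[:,1]*d[:,0]).sum(),(c*d).sum())
    R=np.array([[np.cos(th),-np.sin(th)],[np.sin(th),np.cos(th)]]);t=B.mean(0)-R@A.mean(0)
    print('yaw',np.degrees(th).round(2),'org',t.round(1),'res',(B-(A@R.T+t)).round(1).tolist());return R,t,st,im
E
python3 - <<'E'
from chk import *
R,t,st,im=stage('w_r1',[((258,121),60,60),((324,121),60,0),((392,121),60,-60),((260,186),0,60),((390,186),0,-60),((192,121),60,120),((459,121),60,-120)])
save('z6',cv2.resize(im[140:230,270:380],None,fx=6,fy=6,interpolation=cv2.INTER_CUBIC))
E
```

```text
yaw 7.34 org [548.7  20.6] res [[0.0, 0.3], [0.0, 0.0], [0.0, -0.2], [-0.1, 0.0], [-0.2, -0.1], [0.0, 0.5], [0.2, -0.5]]
```

View pics/z6.png

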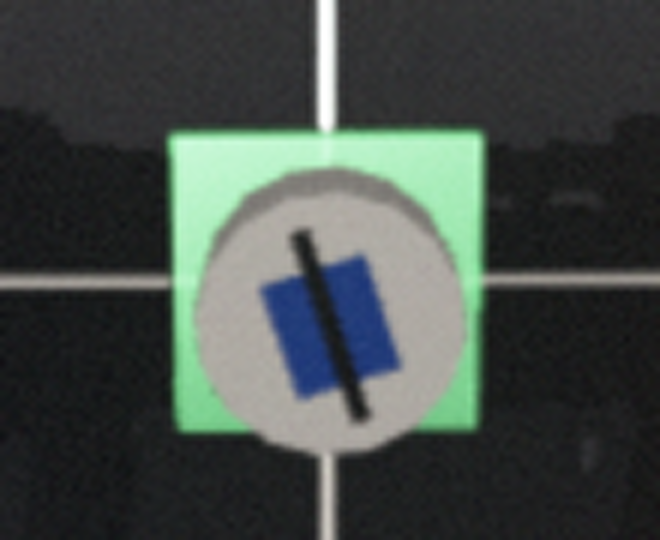

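```bash
python3 - <<'E'
from chk import *
im,st=load('w_r1');t=np.array([548.7,20.6]);a=np.radians(7.35);R=np.array([[np.cos(a),-np.sin(a)],[np.sin(a),np.cos(a)]])
w=onz('wrist',(270+331/6-.4,140+322/6-.4),37,st);print(w.round(1),'stage',(R.T@(w[:2]-t)).round(1))
print(onz('wrist',(270+328/6-.4,140+282/6-.4),15,st).round(1))
E
python3 m.py 455 -238 120 0
```

```text
[548.5  20.2  37. ] stage [-0.3 -0.3]
[548.9  20.4  15. ]
12.75 [548.2  22.3 122.7] [179.2  -0.3   7.4] [  2.  19. 100.  -1.  61.  85.] [-0.1  0.6 -0.5] 81.6
[-0.2517, 0.4923, 0.0109, 0.1636]
```

The mount is centred to within 0.5 mm. Next is the weight.

>>> arm_command --pt "0.2 -0.252 0.492 0.011 0.16" --pt "0.2 -0.252 0.492 0.011 0.16" --pt "0.2 -0.252 0.492 0.011 0.16" --pt "0.2 -0.252 0.492 0.011 0.16" --pt "0.2 -0.252 0.492 0.011 0.16" --pt "0.2 -0.252 0.492 0.011 0.16" --pt "0.2 -0.252 0.492 0.011 0.16" --pt "0.2 -0.252 0.492 0.011 0.16"

```text
time_s: 13.42
ee_pos: [451.9, -241.5, 117.9]
ee_rot: [179.2, -0.2, -0.1]
force: [-0.3, -1.0, 1.0]
gripper_width: 72.7
```

```bash
python3 w.py w_wt; python3 m.py; python3 - <<'E'
import cv2
im=cv2.imread('pics/w_wt.png')
cv2.imwrite('pics/z7.png',cv2.resize(im[100:300,240:420],None,fx=4,fy=3,interpolation=cv2.INTER_CUBIC))
E
```

```text
13.47 [ 452.8 -239.3  118. ] [ 1.793e+02 -2.000e-01 -1.000e-01] [-29.  16. 105.  -1.  59.  62.] [ 0.4 -0.3  0.5] 73.2
```

View pics/z7.png

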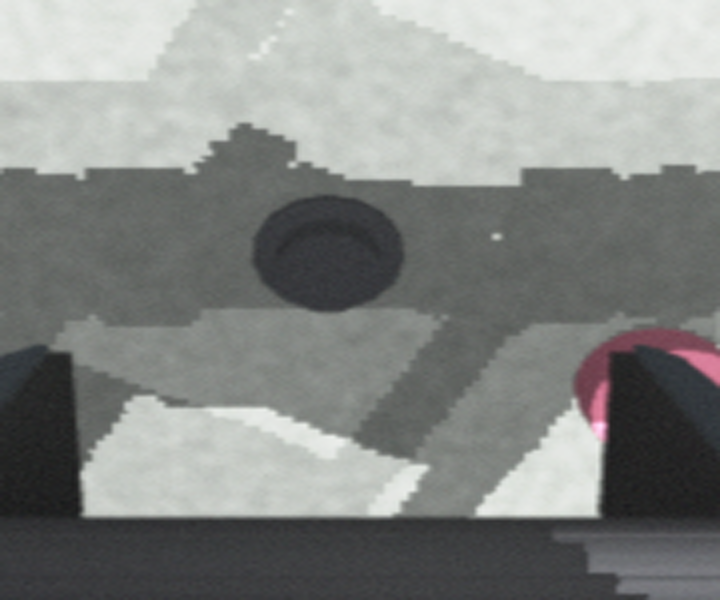

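```bash
python3 - <<'E'
from h import *
im,st=load('w_wt')
print(st['ee_pos'])
for p,z in [((321.7,184),8),((322.1,187.7),30),((303,184),8),((341,184),8),((322,165),8)]: print(onz('wrist',p,z,st).round(1))
E
```

```text
[ 451.94926454 -241.50799844  117.87799515]
[ 452.8 -240.9    8. ]
[ 455.  -241.2   30. ]
[ 453.  -223.4    8. ]
[ 452.7 -258.9    8. ]
[ 470.8 -241.3    8. ]
```

```bash
python3 m.py 453 -240.6 -5
```

```text
13.47 [ 452.8 -239.3  118. ] [ 1.793e+02 -2.000e-01 -1.000e-01] [-29.  16. 105.  -1.  59.  62.] [ 0.4 -0.3  0.5] 73.2
[-0.0006, -0.0002, 0.2459]
```

>>> arm_command --pt "0.35 -0.0006 0 0.07 0" --pt "0.35 -0.0006 0 0.14 0" --pt "0.35 -0.0006 0 0.19 0" --pt "0.35 -0.0006 0 0.22 0" --pt "0.35 -0.0006 0 0.24 0" --pt "0.35 -0.0006 0 0.246 0" --pt "0.35 -0.0006 0 0.246 0"

```text
time_s: 14.05
ee_pos: [452.8, -239.8, -5.9]
ee_rot: [179.4, -0.1, -0.0]
force: [0.3, 0.2, -0.6]
gripper_width: 59.4
```

```bash
python3 m.py 453 -240.6 -9
```

```text
14.05 [ 452.8 -239.8   -5.9] [ 1.794e+02 -1.000e-01 -0.000e+00] [-29.  25. 113.  -1.  42.  62.] [ 0.3  0.2 -0.6] 59.4
[0.0005, 0.0016, 0.0063]
```

>>> arm_command --pt "0.35 0 0.0016 0.003 0" --pt "0.35 0 0.0016 0.006 0" --pt "0.85 0 0.0016 0.006 0" --pt "0.85 0 0.0016 0.006 0" --pt "0.85 0 0.0016 0.006 0" --pt "0.85 0 0.0016 0.006 0" --pt "0.85 0 0.0016 0.006 0" --pt "0.85 0 0.0016 0.006 0" --squeeze 30

```text
time_s: 14.72
ee_pos: [452.8, -240.6, -8.7]
ee_rot: [179.4, -0.2, -0.1]
force: [-0.6, -0.4, 1.0]
gripper_width: 22.8
```

>>> arm_command --pt "0.85 0 0 0 0" --pt "0.85 0 0 0 0" --pt "0.85 0 0 0 0" --pt "0.85 0 0 0 0"

```text
time_s: 15.05
ee_pos: [452.8, -240.6, -8.7]
ee_rot: [179.4, -0.2, -0.1]
force: [-0.1, -0.3, 0.2]
gripper_width: 22.5
```

```bash
python3 m.py; python3 w.py w_wg; python3 - <<'E'
import cv2
im=cv2.imread('pics/w_wg.png')
cv2.imwrite('pics/z8.png',cv2.resize(im[160:340,220:430],None,fx=3.5,fy=3,interpolation=cv2.INTER_CUBIC))
E
```

```text
15.05 [ 452.8 -240.6   -8.7] [ 1.794e+02 -2.000e-01 -1.000e-01] [-29.  25. 113.  -1.  41.  62.] [-0.1 -0.3  0.2] 22.5
```

View pics/z8.png

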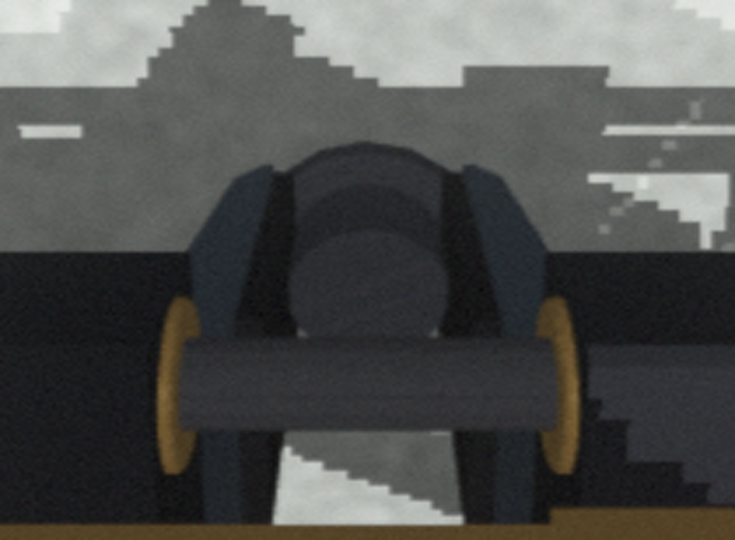

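The weight is gripped by its round grip, centred between the pads at 22.5 mm. I'll lift and carry it.

>>> arm_command --pt "0.85 0 0 -0.02 0" --pt "0.85 0 0 -0.07 0" --pt "0.85 0 0 -0.14 0" --pt "0.85 0 0 -0.2 0" --pt "0.85 0 0 -0.22 0" --pt "0.85 0 0 -0.22 0"

```text
time_s: 15.6
ee_pos: [454.3, -240.4, 104.2]
ee_rot: [179.2, -0.5, -0.0]
force: [-0.0, 0.1, -2.2]
gripper_width: 22.6
```

```bash
python3 m.py 535 -30 100 7.4
```

```text
15.6 [ 454.3 -240.4  104.2] [179.2  -0.5  -0. ] [-29.  17. 106.  -1.  57.  61.] [-0.   0.1 -2.2] 22.6
[0.161, -0.421, 0.0041, -0.1655]
```

>>> arm_command --pt "0.85 0.161 -0.421 0.004 -0.165" --pt "0.85 0.161 -0.421 0.004 -0.165" --pt "0.85 0.161 -0.421 0.004 -0.165" --pt "0.85 0.161 -0.421 0.004 -0.165" --pt "0.85 0.161 -0.421 0.004 -0.165" --pt "0.85 0.161 -0.421 0.004 -0.165" --pt "0.85 0.161 -0.421 0.004 -0.165" --pt "0.85 0.161 -0.421 0.004 -0.165"

```text
time_s: 16.27
ee_pos: [533.6, -29.3, 98.0]
ee_rot: [179.2, -0.1, 7.5]
force: [1.1, -0.4, -1.6]
gripper_width: 22.7
```

```bash
python3 m.py 548.6 20.3 70 7.4
```

```text
16.27 [533.6 -29.3  98. ] [ 1.792e+02 -1.000e-01  7.500e+00] [ -4.  19. 103.  -1.  57.  79.] [ 1.1 -0.4 -1.6] 22.7
[0.0426, -0.0952, 0.0548, 0.0026]
```

>>> arm_command --pt "0.85 0.042 -0.095 0.02 0" --pt "0.85 0.042 -0.095 0.04 0" --pt "0.85 0.042 -0.095 0.055 0" --pt "0.85 0.042 -0.095 0.055 0" --pt "0.85 0.042 -0.095 0.055 0" --pt "0.85 0.042 -0.095 0.055 0"

```text
time_s: 16.77
ee_pos: [548.0, 18.7, 70.0]
ee_rot: [179.2, -0.1, 7.4]
force: [-0.4, -0.6, -1.3]
gripper_width: 22.7
```

```bash
python3 w.py w_p2; python3 m.py 548.5 20.3 32
```

```text
16.82 [548.3  18.8  70.3] [179.2  -0.2   7.4] [  1.  22. 103.  -1.  54.  84.] [-0.3 -0.2 -1.3] 22.4
[0.0005, -0.004, 0.0766]
```

View pics/w_p2.png

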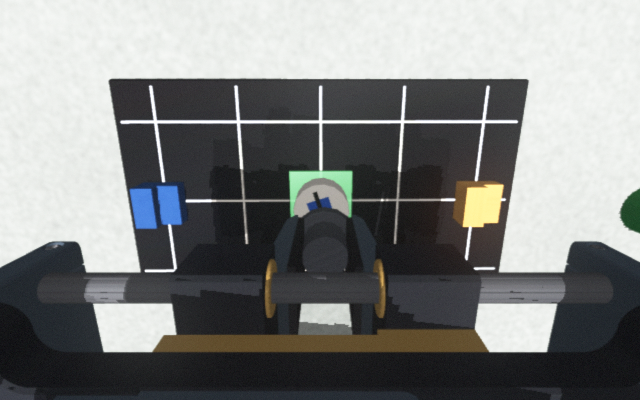

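The held weight sits at about (325,255), with the white mount below it in its place at about (321,202). Descending.

>>> arm_command --pt "0.85 0.0005 -0.004 0.025 0" --pt "0.85 0.0005 -0.004 0.05 0" --pt "0.85 0.0005 -0.004 0.065 0" --pt "0.85 0.0005 -0.004 0.074 0" --pt "0.85 0.0005 -0.004 0.076 0" --pt "0.85 0.0005 -0.004 0.076 0"

```text
time_s: 17.32
ee_pos: [548.6, 20.0, 32.4]
ee_rot: [179.2, -0.2, 7.4]
force: [-0.2, 0.0, -2.1]
gripper_width: 23.0
```

```bash
python3 m.py 548.5 20.3 29
```

```text
17.32 [548.6  20.   32.4] [179.2  -0.2   7.4] [  1.  25. 106.  -1.  49.  85.] [-0.2  0.  -2.1] 23.0
[-0.0001, -0.0007, 0.0068]
```

>>> arm_command --pt "0.85 0 -0.0007 0.003 0" --pt "0.85 0 -0.0007 0.006 0" --pt "0.85 0 -0.0007 0.007 0" --pt "0.85 0 -0.0007 0.007 0"

```text
time_s: 17.65
ee_pos: [548.6, 20.3, 29.0]
ee_rot: [179.2, -0.2, 7.4]
force: [-0.4, 0.2, -1.7]
gripper_width: 22.7
```

```bash
python3 m.py 548.5 20.3 28.3
```

```text
17.65 [548.6  20.3  29. ] [179.2  -0.2   7.4] [  1.  25. 106.  -1.  49.  85.] [-0.4  0.2 -1.7] 22.7
[-0.0003, 0.0, 0.0014]
```

>>> arm_command --pt "0.85 0 0 0.001 0" --pt "0.85 0 0 0.0018 0" --pt "0.85 0 0 0.0018 0"

```text
time_s: 17.9
ee_pos: [548.8, 20.4, 28.4]
ee_rot: [179.2, -0.2, 7.4]
force: [-0.7, -0.0, -1.0]
gripper_width: 22.5
```

```bash
python3 m.py
```

```text
17.9 [548.8  20.4  28.4] [179.2  -0.2   7.4] [  1.  25. 106.  -1.  49.  85.] [-0.7 -0.  -1. ] 22.5
```

>>> arm_command --pt "0.85 0 0 0.0014 0" --pt "0.85 0 0 0.0014 0" --pt "0.85 0 0 0.0014 0"

```text
time_s: 18.15
ee_pos: [548.9, 20.4, 28.3]
ee_rot: [179.2, -0.2, 7.4]
force: [-1.6, 0.2, 4.1]
gripper_width: 22.3
```

>>> arm_command --pt "0.7 0 0 0 0" --pt "0.5 0 0 0 0" --pt "0.45 0 0 0 0" --pt "0.45 0 0 0 0" --pt "0.45 0 0 0 0" --pt "0.45 0 0 0 0" --pt "0.45 0 0 0 0"

```text
time_s: 18.73
ee_pos: [548.9, 20.4, 28.2]
ee_rot: [179.2, -0.2, 7.4]
force: [-0.5, -0.5, 0.4]
gripper_width: 49.9
```

>>> arm_command --pt "0.4 0 0 -0.03 0" --pt "0.3 0 0 -0.08 0" --pt "0.3 0 0 -0.15 0" --pt "0.2 0 0 -0.18 0" --pt "0.2 0 0 -0.18 0" --pt "0.2 0 0 -0.18 0" --pt "0.2 0 0 -0.18 0"

```text
time_s: 19.32
ee_pos: [547.4, 21.7, 117.1]
ee_rot: [179.2, -0.1, 7.4]
force: [-0.4, -0.3, -0.9]
gripper_width: 73.1
```

```bash
python3 w.py w_r2; python3 m.py 571.5 -249.5 120 0; python3 - <<'E'
from h import *
im,st=load('w_r2')
save('z9',cv2.resize(im[120:260,240:410],None,fx=4.5,fy=4.2,interpolation=cv2.INTER_CUBIC))
E
```

```text
19.37 [547.2  21.6 116.7] [ 1.792e+02 -1.000e-01  7.400e+00] [  2.  19. 100.  -1.  61.  85.] [-0.1  0.6  0.1] 72.5
[-0.0218, 0.544, 0.0013, 0.1646]
```

View pics/z9.png

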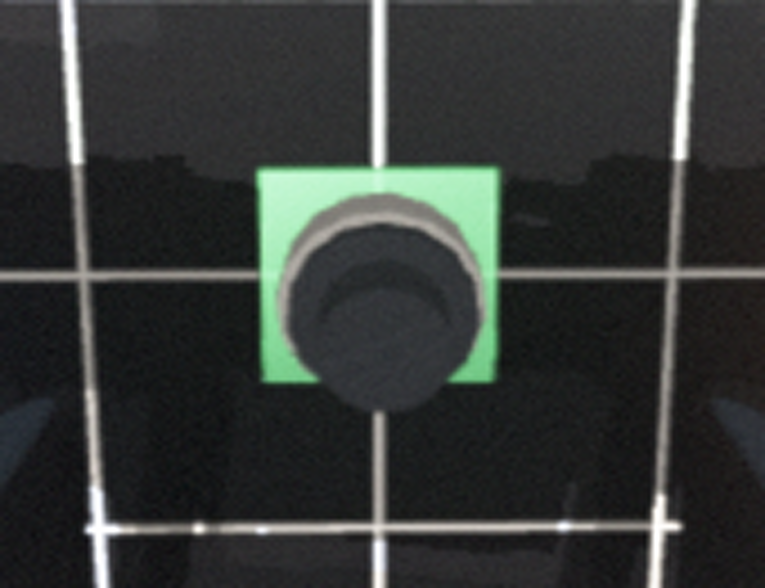

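```bash
python3 - <<'E'
from h import *
im,st=load('w_r2')
for p,z in [((325,193),45),((324.5,172.6),45),((303.2,193),45),((346.9,193),45)]: print(onz('wrist',p,z,st).round(1))
E
python3 m.py 571.5 -249.5 120 0
```

```text
[550.1  20.1  45. ]
[567.   22.7  45. ]
[547.8  37.9  45. ]
[552.3   2.2  45. ]
19.37 [547.2  21.6 116.7] [ 1.792e+02 -1.000e-01  7.400e+00] [  2.  19. 100.  -1.  61.  85.] [-0.1  0.6  0.1] 72.5
[-0.0218, 0.544, 0.0013, 0.1646]
```

The weight is centred within 1 mm. Next is the green mount, gripped with the jaws along stage x so they clear white and brass when placing.

>>> arm_command --pt "0.2 -0.022 0.544 0 -1" --pt "0.2 -0.022 0.544 0 -1" --pt "0.2 -0.022 0.544 0 -1" --pt "0.2 -0.022 0.544 0 -1" --pt "0.2 -0.022 0.544 0 -1" --pt "0.2 -0.022 0.544 0 -1" --pt "0.2 -0.022 0.544 0 -1" --pt "0.2 -0.022 0.544 0 -1"

```text
time_s: 20.03
ee_pos: [571.0, -256.1, 118.7]
ee_rot: [179.3, 0.7, 52.2]
force: [0.7, 0.3, 0.3]
gripper_width: 73.2
```

```bash
python3 m.py 571.5 -250 110 97.4
```

```text
20.03 [ 571.  -256.1  118.7] [179.3   0.7  52.2] [-25.  26.  89.  -1.  64.  13.] [0.7 0.3 0.3] 73.2
[0.0104, -0.007, 0.0172, -1.0033]
```

>>> arm_command --pt "0.2 0.01 -0.007 0.017 -1" --pt "0.2 0.01 -0.007 0.017 -1" --pt "0.2 0.01 -0.007 0.017 -1" --pt "0.2 0.01 -0.007 0.017 -1" --pt "0.2 0.01 -0.007 0.017 -1" --pt "0.2 0.01 -0.007 0.017 -1" --pt "0.2 0.01 -0.007 0.017 -1" --pt "0.2 0.01 -0.007 0.017 -1"

```text
time_s: 20.7
ee_pos: [570.5, -249.3, 108.4]
ee_rot: [-179.8, 0.9, 97.3]
force: [0.6, -0.7, 0.9]
gripper_width: 73.2
```

```bash
python3 w.py w_g; python3 m.py
```

```text
20.75 [ 570.7 -249.4  108.6] [-179.8    0.9   97.2] [-24.  26.  90.  -1.  63. -31.] [-0.3 -0.5  0.3] 72.9
```

View pics/w_g.png

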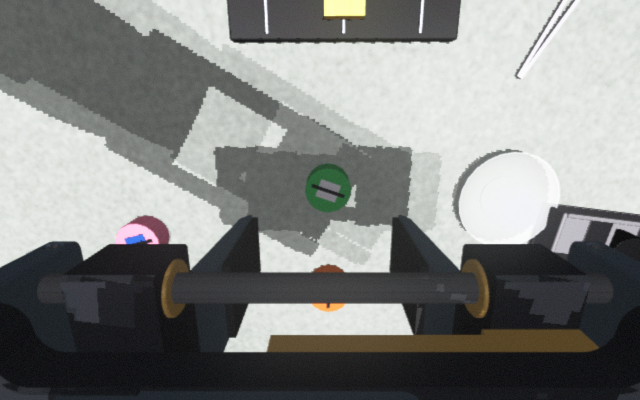

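Green is at (328,188) with the steel chip visible. Orange is well clear behind, at (328,287).

```bash
python3 - <<'E'
from h import *
im,st=load('w_g')
for p in [(328,187),(305,187),(351,187),(460,196)]: print(onz('wrist',p,22,st).round(1))
E
python3 m.py 571.3 -249.5 -5 97.4
```

```text
[ 571.5 -246.4   22. ]
[ 551.8 -249.    22. ]
[ 591.2 -243.9   22. ]
[ 686.3 -240.    22. ]
20.75 [ 570.7 -249.4  108.6] [-179.8    0.9   97.2] [-24.  26.  90.  -1.  63. -31.] [-0.3 -0.5  0.3] 72.9
[0.0033, 0.0019, 0.2272, -0.0047]
```

```bash
python3 m.py 571.4 -247.3 -11 97.4
```

```text
20.75 [ 570.7 -249.4  108.6] [-179.8    0.9   97.2] [-24.  26.  90.  -1.  63. -31.] [-0.3 -0.5  0.3] 72.9
[0.0078, 0.0027, 0.2392, -0.0047]
```

>>> arm_command --pt "0.3 0.008 0.0027 0.07 0" --pt "0.3 0.008 0.0027 0.14 0" --pt "0.3 0.008 0.0027 0.19 0" --pt "0.3 0.008 0.0027 0.22 0" --pt "0.3 0.008 0.0027 0.235 0" --pt "0.3 0.008 0.0027 0.24 0" --pt "0.3 0.008 0.0027 0.24 0" --squeeze 20

```text
time_s: 21.33
ee_pos: [571.3, -247.1, -11.7]
ee_rot: [-179.8, 0.9, 97.2]
force: [-0.4, -0.3, -0.4]
gripper_width: 64.0
```

```bash
python3 m.py 571.4 -247.3 -12
```

```text
21.33 [ 571.3 -247.1  -11.7] [-179.8    0.9   97.2] [-24.  33.  98.  -1.  49. -30.] [-0.4 -0.3 -0.4] 64.0
[-0.0005, 0.0001, 0.0005]
```

>>> arm_command --pt "0.7 0 0 0 0" --pt "0.7 0 0 0 0" --pt "0.7 0 0 0 0" --pt "0.7 0 0 0 0" --pt "0.7 0 0 0 0" --pt "0.7 0 0 0 0" --pt "0.7 0 0 0 0"

```text
time_s: 21.92
ee_pos: [571.9, -247.3, -10.8]
ee_rot: [-179.9, 0.9, 97.2]
force: [-1.1, 0.8, 6.6]
gripper_width: 39.7
```

```bash
python3 w.py w_gg; python3 m.py;  python3 - <<'E'
import cv2
im=cv2.imread('pics/w_gg.png')
cv2.imwrite('pics/z10.png',cv2.resize(im[160:340,220:430],None,fx=3.5,fy=3,interpolation=cv2.INTER_CUBIC))
E
```

```text
21.97 [ 571.9 -247.3  -10.8] [-179.9    0.9   97.1] [-24.  33.  98.  -1.  49. -30.] [0.1 0.4 6. ] 39.0
```

View pics/z10.png

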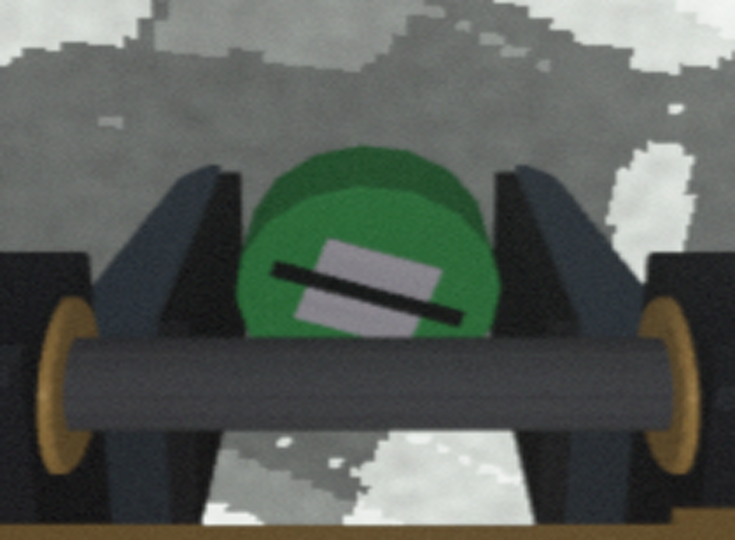

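```bash
python3 - <<'E'
from h import *
im,st=load('w_gg'); print(st['ee_pos'])
for p in [(325,222.3),(287.7,253),(362.6,253)]: print(onz('wrist',p,22,st).round(1))
E
python3 m.py
```

```text
[ 571.90062844 -247.31792653  -10.82789836]
[ 568.8 -230.3   22. ]
[ 551.6 -249.8   22. ]
[ 590.4 -244.9   22. ]
21.97 [ 571.9 -247.3  -10.8] [-179.9    0.9   97.1] [-24.  33.  98.  -1.  49. -30.] [0.1 0.4 6. ] 39.0
```

>>> arm_command --pt "0.7 0 0 -0.02 0" --pt "0.7 0 0 -0.07 0" --pt "0.7 0 0 -0.14 0" --pt "0.7 0 0 -0.2 0" --pt "0.7 0 0 -0.22 0" --pt "0.7 0 0 -0.22 0"

```text
time_s: 22.47
ee_pos: [573.8, -246.4, 102.7]
ee_rot: [179.8, 1.1, 97.1]
force: [-0.6, -0.1, 0.2]
gripper_width: 39.1
```

```bash
python3 m.py 556.5 -39 100 97.4
```

```text
22.47 [ 573.8 -246.4  102.7] [179.8   1.1  97.1] [-24.  26.  91.  -1.  62. -31.] [-0.6 -0.1  0.2] 39.1
[0.4158, 0.0173, -0.0025, -0.0057]
```

```bash
python3 - <<'E'
from h import *
im,st=load('w_grip3'); print(st['ee_pos'])
for p in [(325,220)]: print(onz('wrist',p,22,st).round(1))
E
```

```text
[ 483.34518601 -337.91333029  -12.36084692]
[ 501.5 -336.5   22. ]
```

>>> arm_command --pt "0.7 0.416 0.017 -0.002 0" --pt "0.7 0.416 0.017 -0.002 0" --pt "0.7 0.416 0.017 -0.002 0" --pt "0.7 0.416 0.017 -0.002 0" --pt "0.7 0.416 0.017 -0.002 0" --pt "0.7 0.416 0.017 -0.002 0" --pt "0.7 0.416 0.017 -0.002 0"

```text
time_s: 23.05
ee_pos: [554.9, -37.0, 98.0]
ee_rot: [180.0, 1.1, 97.4]
force: [1.0, -0.3, -1.1]
gripper_width: 39.3
```

```bash
python3 m.py 556.5 -39 10 97.4; python3 w.py w_p3
```

```text
23.05 [554.9 -37.   98. ] [180.    1.1  97.4] [ -4.  21. 100.  -1.  58. -11.] [ 1.  -0.3 -1.1] 39.3
[-0.0011, 0.0027, 0.1761, -0.0003]
```

View pics/w_p3.png

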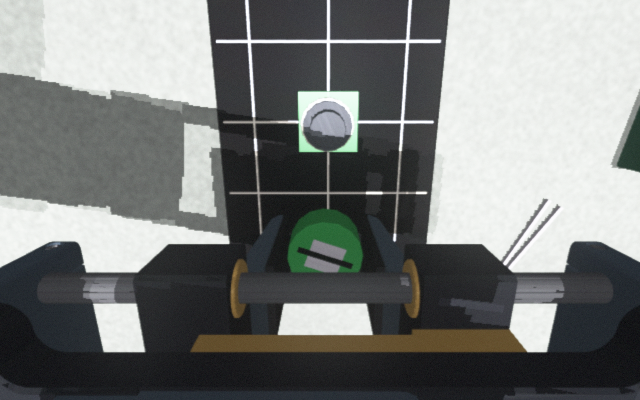

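```bash
python3 - <<'E'
from chk import *
R,t,st,im=stage('w_p3',[((248,41),-60,60),((328,41),0,60),((409,41),60,60),((253,122),-60,0),((404,122),60,0),((258,193),-60,-60),((399,193),60,-60)])
print(t+R@[0,-60])
E
```

```text
yaw 7.42 org [548.8  20.5] res [[-0.2, 0.3], [-0.0, 0.2], [0.2, 0.2], [-0.3, -0.2], [0.3, -0.0], [-0.2, -0.4], [0.2, -0.1]]
[556.5554443  -38.95575051]
```

```bash
python3 m.py 556.3 -37.6 4
```

```text
23.1 [555.4 -38.4  98.3] [180.    1.1  97.3] [ -4.  21. 100.  -1.  58. -11.] [ 0.5 -0.2 -0.8] 39.2
[0.005, 0.0018, 0.1885]
```

>>> arm_command --pt "0.7 0.005 0.0018 0.05 0" --pt "0.7 0.005 0.0018 0.1 0" --pt "0.7 0.005 0.0018 0.14 0" --pt "0.7 0.005 0.0018 0.17 0" --pt "0.7 0.005 0.0018 0.185 0" --pt "0.7 0.005 0.0018 0.188 0" --pt "0.7 0.005 0.0018 0.188 0"

```text
time_s: 23.68
ee_pos: [556.1, -38.7, 3.7]
ee_rot: [-180.0, 1.1, 97.2]
force: [-0.4, 0.8, 0.3]
gripper_width: 39.2
```

```bash
python3 m.py 556.3 -37.6 1.5
```

```text
23.68 [556.1 -38.7   3.7] [-180.     1.1   97.2] [ -4.  27. 106.  -2.  46. -11.] [-0.4  0.8  0.3] 39.2
[0.0021, 0.0006, 0.0044]
```

>>> arm_command --pt "0.7 0.0025 0.0006 0.002 0" --pt "0.7 0.0025 0.0006 0.0044 0" --pt "0.7 0.0025 0.0006 0.0044 0" --pt "0.7 0.0025 0.0006 0.0044 0"

```text
time_s: 24.02
ee_pos: [556.7, -37.4, 2.1]
ee_rot: [179.9, 1.1, 97.2]
force: [-0.6, -0.6, 0.3]
gripper_width: 39.2
```

```bash
python3 m.py 556.3 -37.6 1
```

```text
24.02 [556.7 -37.4   2.1] [179.9   1.1  97.2] [ -4.  27. 106.  -2.  46. -10.] [-0.6 -0.6  0.3] 39.2
[-0.0002, -0.0008, 0.0022]
```

>>> arm_command --pt "0.7 0 -0.0005 0.0025 0" --pt "0.7 0 -0.0005 0.0025 0" --pt "0.7 0 -0.0005 0.0025 0"

```text
time_s: 24.27
ee_pos: [556.7, -37.5, 1.2]
ee_rot: [179.9, 1.1, 97.2]
force: [1.0, -0.3, 1.2]
gripper_width: 39.5
```

```bash
python3 m.py
```

```text
24.27 [556.7 -37.5   1.2] [179.9   1.1  97.2] [ -4.  28. 106.  -2.  46. -10.] [ 1.  -0.3  1.2] 39.5
```

Touching lightly. Release and back off.

>>> arm_command --pt "0.6 0 0 0 0" --pt "0.4 0 0 0 0" --pt "0.35 0 0 0 0" --pt "0.35 0 0 0 0" --pt "0.35 0 0 0 0" --pt "0.35 0 0 0 0"

```text
time_s: 24.77
ee_pos: [556.7, -37.5, 1.2]
ee_rot: [179.9, 1.1, 97.2]
force: [-0.4, 0.3, -0.1]
gripper_width: 58.9
```

>>> arm_command --pt "0.35 0 0 -0.03 0" --pt "0.3 0 0 -0.1 0" --pt "0.2 0 0 -0.18 0" --pt "0.2 0 0 -0.25 0" --pt "0.2 0 0 -0.25 0" --pt "0.2 0 0 -0.25 0" --pt "0.2 0 0 -0.25 0"

```text
time_s: 25.35
ee_pos: [555.4, -35.0, 125.5]
ee_rot: [180.0, 1.1, 97.2]
force: [-0.7, 0.7, -0.3]
gripper_width: 73.2
```

```bash
python3 w.py w_r3; python3 m.py
```

```text
25.4 [554.9 -35.  124.7] [-179.9    1.1   97.2] [ -4.  20.  98.  -1.  62. -11.] [ 0.2  0.2 -0.4] 72.8
```

View pics/w_r3.png

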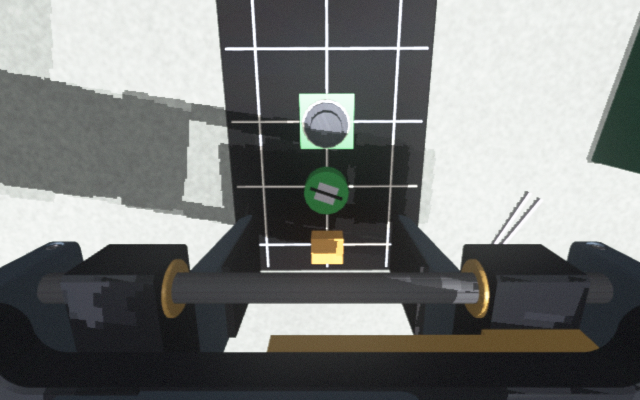

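The green mount stands at about (327,191) on the middle row, between white and brass. I'll measure its offset.

```bash
python3 - <<'E'
from chk import *
R,t,st,im=stage('w_r3',[((255,48),-60,60),((327,48),0,60),((399,48),60,60),((260,121),-60,0),((394,121),60,0),((264,186),-60,-60),((390,186),60,-60)])
save('z11',cv2.resize(im[150:230,280:375],None,fx=7,fy=7,interpolation=cv2.INTER_CUBIC))
c=blobs(im,(45,80,20),(80,255,200),200)
for k in c[:3]: print(cen(k),cv2.boundingRect(k))
w=onz('wrist',(327,192),34,st);print((R.T@(w[:2]-t)).round(1))
E
```

```text
yaw 7.35 org [548.8  20.5] res [[-0.4, 0.1], [0.1, 0.2], [0.2, 0.3], [-0.1, -0.1], [0.2, -0.1], [-0.3, -0.2], [0.4, -0.2]]
[626.12758295 117.60650608] (601, 33, 39, 139)
[325.86382054 190.25882004] (303, 166, 46, 49)
[  0.3 -59.6]
```

View pics/z11.png

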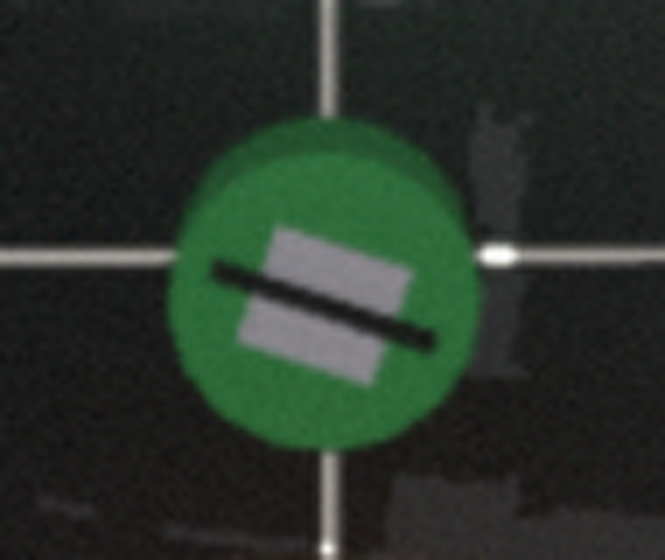

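The green mount is within 0.5 mm of its crossing. Next is the red tube, with the jaws perpendicular to the red–grey line so they clear the grey tube.

```bash
python3 m.py 520 190 160 135
```

```text
25.4 [554.9 -35.  124.7] [-179.9    1.1   97.2] [ -4.  20.  98.  -1.  62. -11.] [ 0.2  0.2 -0.4] 72.8
[0.4538, -0.013, -0.0793, -0.84]
```

>>> arm_command --pt "0.2 0.454 -0.013 -0.079 -0.84" --pt "0.2 0.454 -0.013 -0.079 -0.84" --pt "0.2 0.454 -0.013 -0.079 -0.84" --pt "0.2 0.454 -0.013 -0.079 -0.84" --pt "0.2 0.454 -0.013 -0.079 -0.84" --pt "0.2 0.454 -0.013 -0.079 -0.84" --pt "0.2 0.454 -0.013 -0.079 -0.84" --pt "0.2 0.454 -0.013 -0.079 -0.84"

```text
time_s: 26.07
ee_pos: [518.9, 190.7, 158.1]
ee_rot: [-179.1, 0.8, 135.1]
force: [-0.1, -0.2, 0.3]
gripper_width: 73.1
```

```bash
python3 m.py 490 362 155 172
```

```text
26.07 [518.9 190.7 158.1] [-179.1    0.8  135.1] [ 20.  18.  95.  -1.  67. -25.] [-0.1 -0.2  0.3] 73.1
[0.2828, 0.202, -0.0009, -0.8193]
```

>>> arm_command --pt "0.2 0.283 0.202 0 -0.82" --pt "0.2 0.283 0.202 0 -0.82" --pt "0.2 0.283 0.202 0 -0.82" --pt "0.2 0.283 0.202 0 -0.82" --pt "0.2 0.283 0.202 0 -0.82" --pt "0.2 0.283 0.202 0 -0.82" --pt "0.2 0.283 0.202 0 -0.82" --pt "0.2 0.283 0.202 0 -0.82"

```text
time_s: 26.73
ee_pos: [490.3, 359.8, 153.8]
ee_rot: [-178.7, 0.0, 171.8]
force: [0.1, 0.1, 0.2]
gripper_width: 73.0
```

```bash
python3 w.py w_t; python3 m.py
```

```text
26.78 [490.4 359.8 154.1] [-178.7    0.   171.8] [ 36.  23.  88.  -1.  70. -46.] [0.3 0.1 0.7] 72.9
```

View pics/w_t.png

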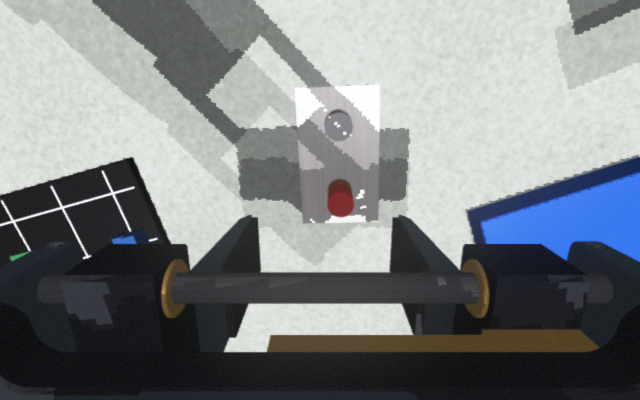

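Red is at about (341,203), the nearer of the two, and grey is at (338,125). I'll zoom in to confirm.

```bash
python3 - <<'E'
from h import *
im,st=load('w_t')
save('z12',cv2.resize(im[80:240,280:400],None,fx=5,fy=3.7,interpolation=cv2.INTER_CUBIC))
for p,z in [((341,204),95),((338.5,129),95),((302,222),55),((382,220),55)]: print(onz('wrist',p,z,st).round(1))
E
```

```text
[492.7 369.9  95. ]
[434.7 375.7  95. ]
[517.8 331.   55. ]
[525.9 404.7  55. ]
```

View pics/z12.png

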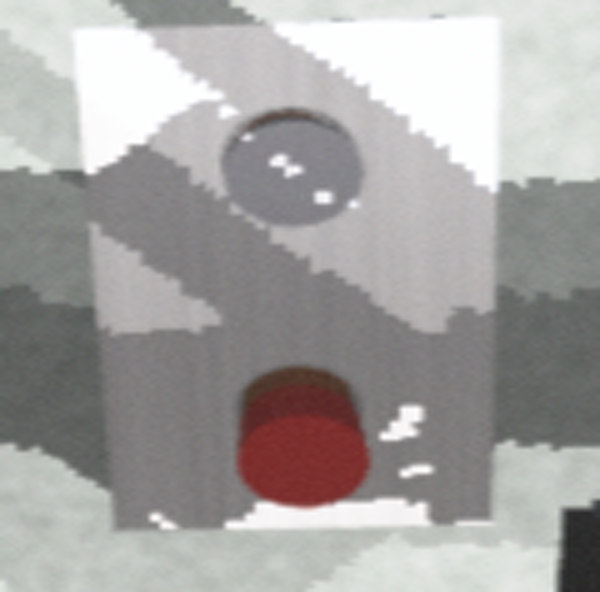

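```bash
python3 - <<'E'
from h import *
t=cv2.cvtColor(cv2.imread('pics/top0.png'),cv2.COLOR_BGR2RGB)
save('z13',cv2.resize(t[190:255,120:180],None,fx=9,fy=9,interpolation=cv2.INTER_CUBIC))
E
python3 m.py 492.5 368.5 110 172.5
```

```text
26.78 [490.4 359.8 154.1] [-178.7    0.   171.8] [ 36.  23.  88.  -1.  70. -46.] [0.3 0.1 0.7] 72.9
[-0.0016, 0.0198, 0.0878, -0.0164]
```

View pics/z13.png

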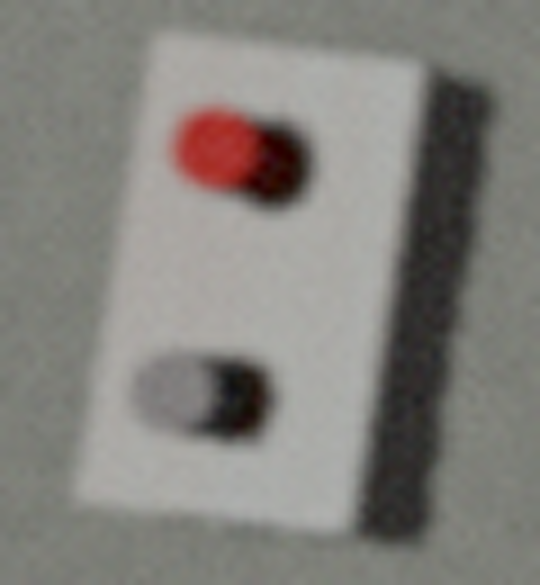

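```bash
python3 - <<'E'
from h import *
print(onz('top',(143.6,206),95),onz('top',(140.3-.9+0,233),95))
c=[onz('top',(120+a/9,190+b/9),55)[:2] for a,b in [(150,35),(425,65),(360,530),(75,500)]]
c=np.array(c);print(c.round(1),c.mean(0));d=(c[0]+c[1]-c[2]-c[3])/2;d/=np.linalg.norm(d);print(np.degrees(np.arctan2(d[1],d[0])),c.mean(0)+30*d)
E
python3 m.py 492.7 368.8 110 172.5
```

```text
[493.80687375 369.20939151  95.        ] [434.29872503 374.81287135  95.        ]
[[525.5 402. ]
 [519.  331.1]
 [401.1 341. ]
 [407.3 413.6]] [463.19586006 371.92062074]
-5.18956659364113 [493.07288664 369.20708381]
26.78 [490.4 359.8 154.1] [-178.7    0.   171.8] [ 36.  23.  88.  -1.  70. -46.] [0.3 0.1 0.7] 72.9
[-0.002, 0.0204, 0.0878, -0.0164]
```

Three estimates agree on the red tube at (493, 369), with block yaw about -5°. I'll move above it.

```bash
python3 m.py 493 369.2 110 174.5
```

```text
26.78 [490.4 359.8 154.1] [-178.7    0.   171.8] [ 36.  23.  88.  -1.  70. -46.] [0.3 0.1 0.7] 72.9
[-0.0024, 0.0213, 0.0878, -0.0609]
```

>>> arm_command --pt "0.35 -0.0024 0.0213 0.03 -0.06" --pt "0.35 -0.0024 0.0213 0.06 -0.06" --pt "0.35 -0.0024 0.0213 0.088 -0.06" --pt "0.35 -0.0024 0.0213 0.088 -0.06" --pt "0.35 -0.0024 0.0213 0.088 -0.06" --pt "0.35 -0.0024 0.0213 0.088 -0.06"

```text
time_s: 27.28
ee_pos: [493.8, 368.6, 110.9]
ee_rot: [-178.8, 0.0, 174.3]
force: [0.5, -0.3, -0.2]
gripper_width: 59.2
```

```bash
python3 w.py w_t2; python3 m.py 493 369.2 48; python3 - <<'E'
from h import *
im,st=load('w_t2')
save('z14',cv2.resize(im[150:290,230:430],None,fx=4,fy=4,interpolation=cv2.INTER_CUBIC))
E
```

```text
27.33 [493.9 368.9 111.1] [-1.788e+02  1.000e-01  1.744e+02] [ 36.  26.  90.  -1.  65. -48.] [-0.5  0.1 -0.6] 59.2
[0.0019, 0.0031, 0.1262]
```

View pics/z14.png

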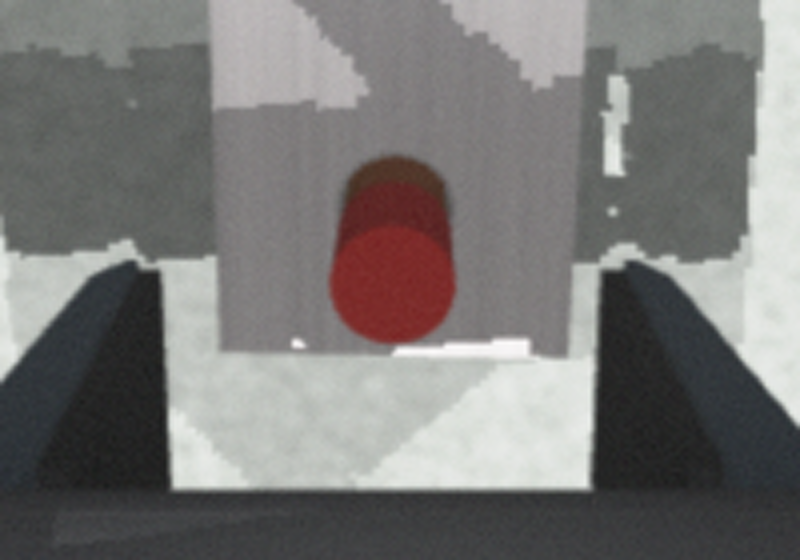

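```bash
python3 - <<'E'
from h import *
im,st=load('w_t2')
print(st['ee_pos'],onz('wrist',(230+393/4-.4,150+284/4-.4),95,st).round(1))
E
```

```text
[493.80915501 368.59274163 110.85437698] [492.8 369.4  95. ]
```

>>> arm_command --pt "0.35 0.002 0.003 0.04 0" --pt "0.35 0.002 0.003 0.08 0" --pt "0.35 0.002 0.003 0.11 0" --pt "0.35 0.002 0.003 0.124 0" --pt "0.35 0.002 0.003 0.126 0" --pt "0.35 0.002 0.003 0.126 0"

```text
time_s: 27.83
ee_pos: [493.4, 369.4, 48.8]
ee_rot: [-178.8, 0.1, 174.4]
force: [-1.2, 0.1, 0.3]
gripper_width: 59.2
```

```bash
python3 m.py 493 369.2 42;python3 w.py w_t3; python3 - <<'E'
from h import *
im,st=load('w_t3')
save('z15',cv2.resize(im[150:350,230:430],None,fx=4,fy=3,interpolation=cv2.INTER_CUBIC))
E
```

```text
27.83 [493.4 369.4  48.8] [-1.788e+02  1.000e-01  1.744e+02] [ 36.  29.  95.  -1.  57. -47.] [-1.2  0.1  0.3] 59.2
[0.0008, -0.0002, 0.0135]
```

View pics/z15.png

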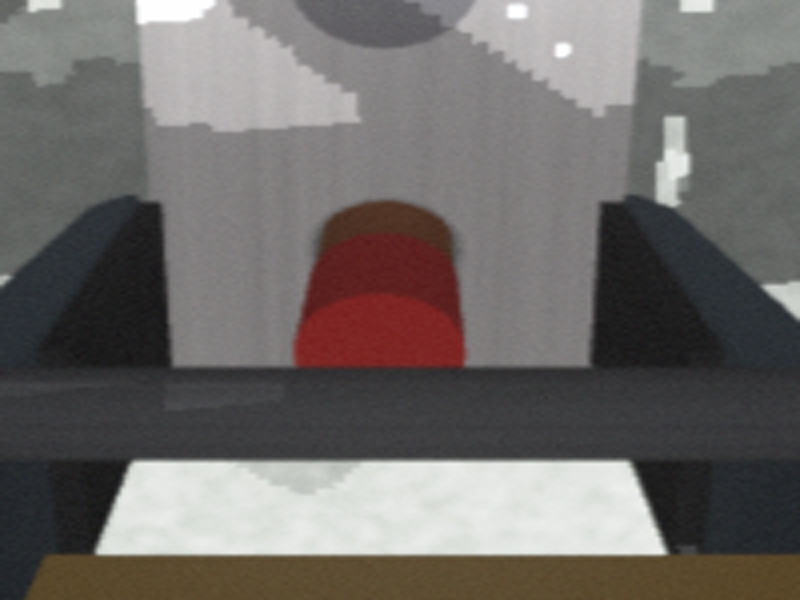

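The tube is centred between the pads. I'll go 6 mm lower and close.

>>> arm_command --pt "0.35 0.0008 0 0.006 0" --pt "0.35 0.0008 0 0.012 0" --pt "0.35 0.0008 0 0.012 0" --pt "0.85 0.0008 0 0.012 0" --pt "0.85 0.0008 0 0.012 0" --pt "0.85 0.0008 0 0.012 0" --pt "0.85 0.0008 0 0.012 0" --pt "0.85 0.0008 0 0.012 0" --squeeze 15

```text
time_s: 28.55
ee_pos: [493.4, 369.7, 43.3]
ee_rot: [-178.9, 0.1, 174.4]
force: [0.3, 0.1, 0.6]
gripper_width: 29.1
```

>>> arm_command --pt "0.9 0 0 0 0" --pt "0.9 0 0 0 0" --pt "0.9 0 0 0 0" --pt "0.9 0 0 0 0" --pt "0.9 0 0 0 0" --pt "0.9 0 0 0 0"

```text
time_s: 29.05
ee_pos: [493.4, 369.8, 43.4]
ee_rot: [-178.9, 0.2, 174.4]
force: [-0.5, -0.4, 0.4]
gripper_width: 19.4
```

```bash
python3 m.py
```

```text
29.05 [493.4 369.8  43.4] [-178.9    0.2  174.4] [ 36.  29.  95.  -1.  56. -47.] [-0.5 -0.4  0.4] 19.4
```

The tube is held at 19.4 mm. Now a straight world-vertical lift, compensating the small tool tilt.

```bash
python3 m.py 493.4 369.8 73.4; python3 m.py 493.4 369.8 143.4
```

```text
29.05 [493.4 369.8  43.4] [-178.9    0.2  174.4] [ 36.  29.  95.  -1.  56. -47.] [-0.5 -0.4  0.4] 19.4
[-0.0001, -0.0011, -0.06]
29.05 [493.4 369.8  43.4] [-178.9    0.2  174.4] [ 36.  29.  95.  -1.  56. -47.] [-0.5 -0.4  0.4] 19.4
[-0.0005, -0.0038, -0.2]
```

>>> arm_command --pt "0.9 0 -0.0005 -0.02 0" --pt "0.9 -0.0001 -0.001 -0.05 0" --pt "0.9 -0.0002 -0.0016 -0.08 0" --pt "0.9 -0.0003 -0.002 -0.11 0" --pt "0.9 -0.0004 -0.003 -0.15 0" --pt "0.9 -0.0005 -0.0038 -0.2 0" --pt "0.9 -0.0005 -0.0038 -0.2 0" --pt "0.9 -0.0005 -0.0038 -0.2 0"

```text
time_s: 29.72
ee_pos: [494.1, 370.2, 145.4]
ee_rot: [-179.0, 0.3, 174.4]
force: [-0.2, 0.4, -0.6]
gripper_width: 19.8
```

```bash
python3 m.py 560 170 143 180;python3 w.py w_t4
```

```text
29.72 [494.1 370.2 145.4] [-179.     0.3  174.4] [ 36.  24.  88.  -1.  69. -48.] [-0.2  0.4 -0.6] 19.8
[-0.1704, -0.3855, 0.0123, -0.1253]
```

View pics/w_t4.png

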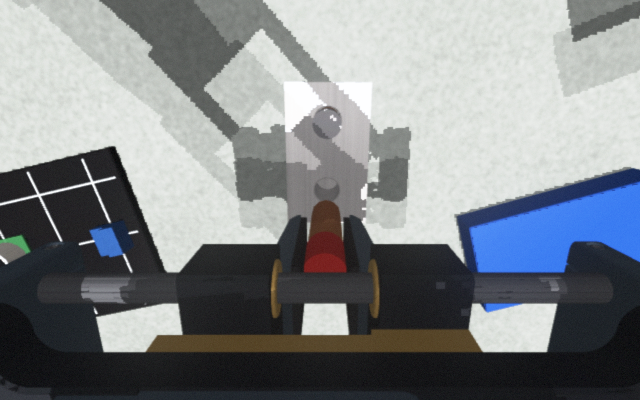

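The tube is clear of its well, with the empty well at (327,188) and grey still in place at (327,122). Carrying it to stage (60,-60), which is world (616.0, -31.3).

>>> arm_command --pt "0.9 -0.17 -0.385 0.004 -0.125" --pt "0.9 -0.17 -0.385 0.004 -0.125" --pt "0.9 -0.17 -0.385 0.004 -0.125" --pt "0.9 -0.17 -0.385 0.004 -0.125" --pt "0.9 -0.17 -0.385 0.004 -0.125" --pt "0.9 -0.17 -0.385 0.004 -0.125" --pt "0.9 -0.17 -0.385 0.004 -0.125"

```text
time_s: 30.35
ee_pos: [558.6, 167.2, 144.3]
ee_rot: [-178.8, -0.1, 179.7]
force: [-0.2, 0.5, -0.4]
gripper_width: 19.6
```

```bash
python3 m.py 616 -31.3 140 187.4
```

```text
30.35 [558.6 167.2 144.3] [-1.788e+02 -1.000e-01  1.797e+02] [ 16.  21.  93.  -1.  67. -73.] [-0.2  0.5 -0.4] 19.6
[-0.1167, -0.3963, 0.0165, -0.1702]
```

>>> arm_command --pt "0.9 -0.117 -0.396 0.01 -0.17" --pt "0.9 -0.117 -0.396 0.01 -0.17" --pt "0.9 -0.117 -0.396 0.01 -0.17" --pt "0.9 -0.117 -0.396 0.01 -0.17" --pt "0.9 -0.117 -0.396 0.01 -0.17" --pt "0.9 -0.117 -0.396 0.01 -0.17" --pt "0.9 -0.117 -0.396 0.01 -0.17" --pt "0.9 -0.117 -0.396 0.01 -0.17"

```text
time_s: 31.02
ee_pos: [615.5, -29.5, 142.3]
ee_rot: [-179.0, -0.4, -172.6]
force: [0.2, 1.3, -1.2]
gripper_width: 19.5
```

```bash
python3 m.py 616 -31.3 60 187.4;python3 w.py w_t5
```

```text
31.02 [615.5 -29.5 142.3] [-179.    -0.4 -172.6] [  -3.   24.   88.   -1.   68. -100.] [ 0.2  1.3 -1.2] 19.5
[-0.0015, -0.0007, 0.1646, 0.0003]
```

View pics/w_t5.png

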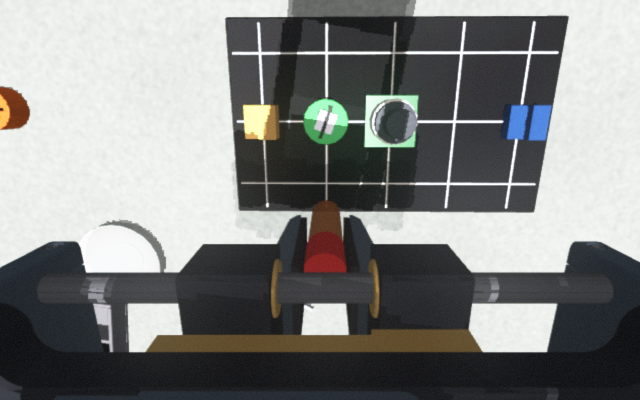

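```bash
python3 - <<'E'
from chk import *
R,t,st,im=stage('w_t5',[((260,52),-60,-120),((327,52),-60,-60),((394,52),-60,0),((461,52),-60,60),((450,184),60,60),((388,184),60,0),((264,184),60,-120)])
print(t+R@[60,-60])
E
python3 m.py 616.4 -30.9 52 187.4
```

```text
yaw 7.38 org [548.8  20.6] res [[-0.1, -0.3], [-0.2, -0.2], [-0.2, 0.1], [-0.1, 0.3], [0.2, 0.4], [0.2, 0.0], [0.2, -0.2]]
[616.01463556 -31.15778654]
31.07 [615.5 -29.  142.5] [-178.9   -0.3 -172.5] [  -3.   24.   88.   -1.   68. -100.] [-0.4 -0.6 -0.5] 19.3
[-0.0024, -0.0007, 0.1811, 0.0018]
```

>>> arm_command --pt "0.9 -0.0024 -0.0007 0.04 0" --pt "0.9 -0.0024 -0.0007 0.09 0" --pt "0.9 -0.0024 -0.0007 0.13 0" --pt "0.9 -0.0024 -0.0007 0.16 0" --pt "0.9 -0.0024 -0.0007 0.176 0" --pt "0.9 -0.0024 -0.0007 0.181 0" --pt "0.9 -0.0024 -0.0007 0.181 0" --pt "0.9 -0.0024 -0.0007 0.181 0"

```text
time_s: 31.73
ee_pos: [617.1, -30.2, 53.0]
ee_rot: [-178.9, -0.2, -172.5]
force: [0.7, -0.6, 0.2]
gripper_width: 19.9
```

```bash
python3 m.py 616.4 -30.9 46.5; python3 w.py w_t6
```

```text
31.73 [617.1 -30.2  53. ] [-178.9   -0.2 -172.5] [  -3.   29.   95.   -1.   57. -100.] [ 0.7 -0.6  0.2] 19.9
[0.0015, -0.001, 0.0131]
```

View pics/w_t6.png

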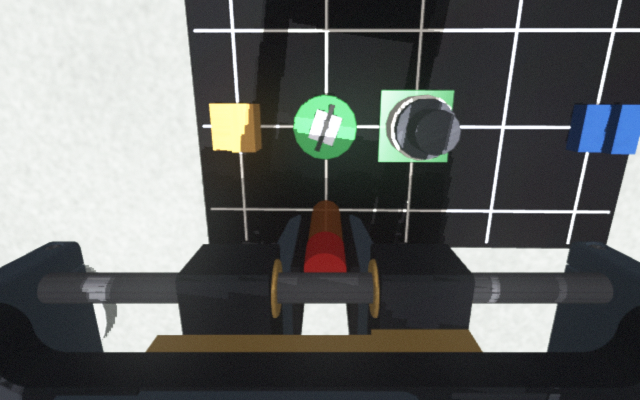

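The foot hangs just over the crossing at (326,210). Lowering.

>>> arm_command --pt "0.9 0.0015 -0.001 0.005 0" --pt "0.9 0.0015 -0.001 0.01 0" --pt "0.9 0.0015 -0.001 0.013 0" --pt "0.9 0.0015 -0.001 0.013 0"

```text
time_s: 32.12
ee_pos: [616.4, -31.2, 46.6]
ee_rot: [-178.9, -0.2, -172.5]
force: [-0.5, 0.2, -1.6]
gripper_width: 19.6
```

```bash
python3 m.py 616.4 -30.9 45.4
```

```text
32.12 [616.4 -31.2  46.6] [-178.9   -0.2 -172.5] [  -3.   29.   95.   -1.   56. -100.] [-0.5  0.2 -1.6] 19.6
[-0.0002, 0.0007, 0.0024]
```

>>> arm_command --pt "0.9 0 0.0007 0.0025 0" --pt "0.9 0 0.0007 0.0025 0" --pt "0.9 0 0.0007 0.0025 0"

```text
time_s: 32.37
ee_pos: [616.4, -31.0, 45.4]
ee_rot: [-178.9, -0.2, -172.5]
force: [-0.8, -0.3, -0.0]
gripper_width: 19.7
```

```bash
python3 m.py
```

```text
32.37 [616.4 -31.   45.4] [-178.9   -0.2 -172.5] [  -3.   29.   95.   -1.   56. -100.] [-0.8 -0.3 -0. ] 19.7
```

>>> arm_command --pt "0.9 0 0 0.0012 0" --pt "0.9 0 0 0.0012 0" --pt "0.9 0 0 0.0012 0"

```text
time_s: 32.62
ee_pos: [616.6, -31.0, 45.3]
ee_rot: [-178.9, -0.2, -172.5]
force: [-1.2, -1.0, 4.0]
gripper_width: 19.3
```

```bash
python3 m.py
```

```text
32.62 [616.6 -31.   45.3] [-178.9   -0.2 -172.5] [  -3.   29.   95.   -1.   56. -100.] [-1.2 -1.   4. ] 19.3
```

There's contact at 4 N. I'll open slowly, then rise.

>>> arm_command --pt "0.78 0 0 0 0" --pt "0.76 0 0 0 0" --pt "0.73 0 0 0 0" --pt "0.7 0 0 0 0" --pt "0.6 0 0 0 0" --pt "0.5 0 0 0 0" --pt "0.45 0 0 0 0" --pt "0.45 0 0 0 0"

```text
time_s: 33.28
ee_pos: [616.6, -31.0, 45.2]
ee_rot: [-178.9, -0.2, -172.5]
force: [-0.7, 0.8, -0.2]
gripper_width: 49.4
```

```bash
python3 m.py 616.5 -31 145
```

```text
33.28 [616.6 -31.   45.2] [-178.9   -0.2 -172.5] [  -3.   29.   95.   -1.   56. -100.] [-0.7  0.8 -0.2] 49.4
[0.0009, -0.0037, -0.1995]
```

>>> arm_command --pt "0.45 0 -0.0005 -0.02 0" --pt "0.45 0 -0.001 -0.06 0" --pt "0.45 0 -0.002 -0.11 0" --pt "0.45 0 -0.003 -0.16 0" --pt "0.45 0 -0.0037 -0.2 0" --pt "0.45 0 -0.0037 -0.24 0" --pt "0.45 0 -0.0037 -0.24 0" --pt "0.45 0 -0.0037 -0.24 0"

```text
time_s: 33.95
ee_pos: [617.6, -30.6, 166.9]
ee_rot: [-178.9, -0.0, -172.5]
force: [0.0, -0.5, -0.1]
gripper_width: 50.0
```

```bash
python3 m.py 560 170 200 172;python3 w.py w_end1
```

```text
33.95 [617.6 -30.6 166.9] [-178.9   -0.  -172.5] [  -3.   23.   86.   -1.   70. -100.] [ 0.  -0.5 -0.1] 50.0
[0.0619, 0.4114, -0.0743, 0.3445]
```

View pics/w_end1.png

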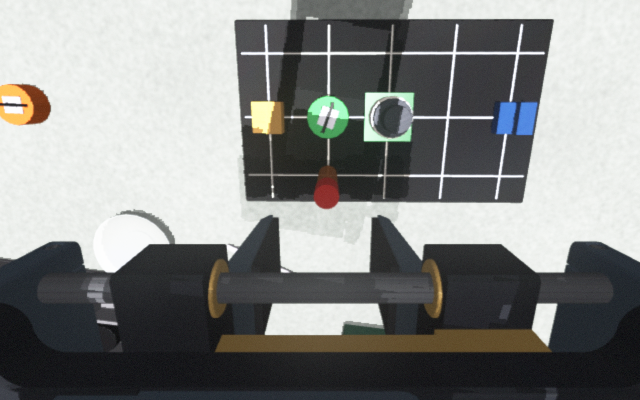

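The tube stands, with its cap at about (327,195). I'll move the arm up and away, then check in all views.

>>> arm_command --pt "0.45 0 0 -0.08 0" --pt "0.45 0 0 -0.12 0" --pt "0.45 0.2 0 -0.12 0" --pt "0.45 0.4 0 -0.12 0" --pt "0.45 0.4 0 -0.12 0" --pt "0.45 0.4 0 -0.12 0" --pt "0.45 0.4 0 -0.12 0" --pt "0.45 0.4 0 -0.12 0"

```text
time_s: 34.67
ee_pos: [411.1, -55.4, 224.5]
ee_rot: [-179.0, -0.6, -172.6]
force: [-0.9, 0.9, -0.2]
gripper_width: 50.1
```

>>> arm_command --pt "0.45 0 0.3 0 0" --pt "0.45 0 0.5 0 0" --pt "0.45 0 0.6 0 0" --pt "0.45 0 0.6 0 0" --pt "0.45 0 0.6 0 0" --pt "0.45 0 0.6 0 0" --pt "0.45 0 0.6 0 0" --pt "0.45 0 0.6 0 0"

```text
time_s: 35.33
ee_pos: [370.9, 247.0, 217.7]
ee_rot: [-179.1, -0.7, -172.3]
force: [0.7, -0.3, 0.3]
gripper_width: 49.8
```

```bash
python3 m.py; python3 - <<'E'
from chk import *
R,t,st,im=stage('w_end1',[((266,53),-60,-120),((329,53),-60,-60),((392,53),-60,0),((456,53),-60,60),((444,175),60,60),((386,175),60,0),((271,175),60,-120)])
A=cv2.resize(im[100:220,270:430],None,fx=4.8,fy=4.8,interpolation=cv2.INTER_CUBIC);save('z16',A)
for n in ['top','scene']:
    save(n+'_end',env.grab_frame(n))
i=cv2.imread('pics/top_end.png');cv2.imwrite('pics/z17.png',cv2.resize(i[140:260,120:380],None,fx=3,fy=3,interpolation=cv2.INTER_CUBIC))
i=cv2.imread('pics/scene_end.png');cv2.imwrite('pics/z18.png',cv2.resize(i[80:290,210:420],None,fx=3.5,fy=2.8,interpolation=cv2.INTER_CUBIC))
E
```

```text
35.33 [370.9 247.  217.7] [-179.1   -0.7 -172.3] [ 33.   6. 102.  -1.  73. -65.] [ 0.7 -0.3  0.3] 49.8
yaw 7.39 org [548.8  20.7] res [[-0.1, -0.2], [-0.1, -0.1], [-0.1, -0.1], [-0.2, 0.3], [0.1, 0.4], [0.2, 0.0], [0.2, -0.3]]
```

View pics/z16.png

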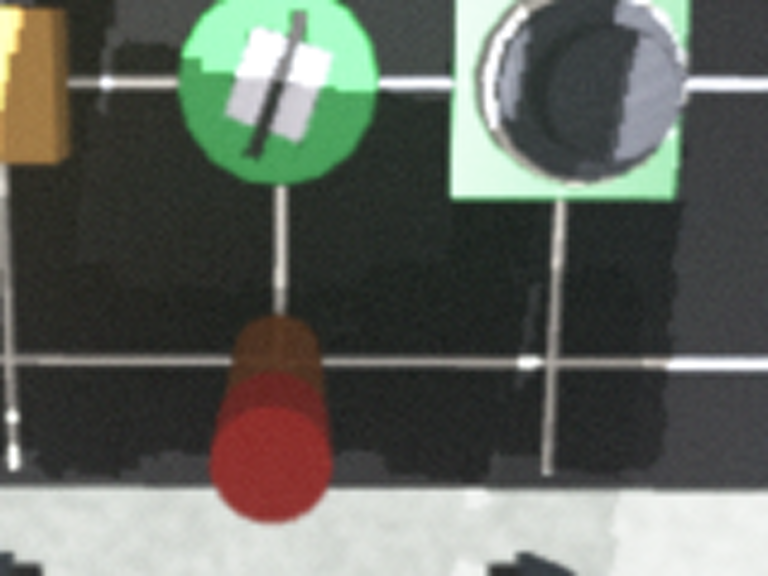

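View pics/z17.png

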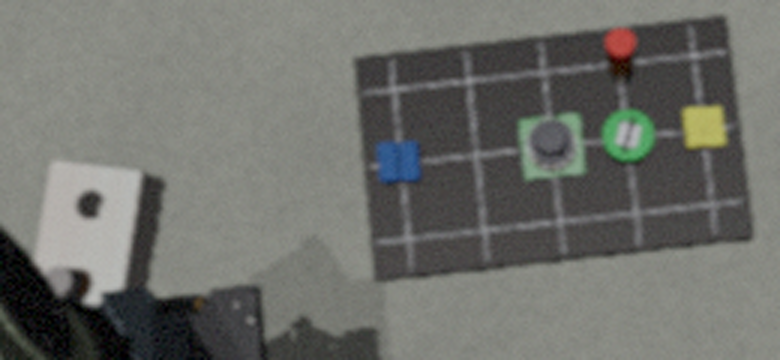

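View pics/z18.png

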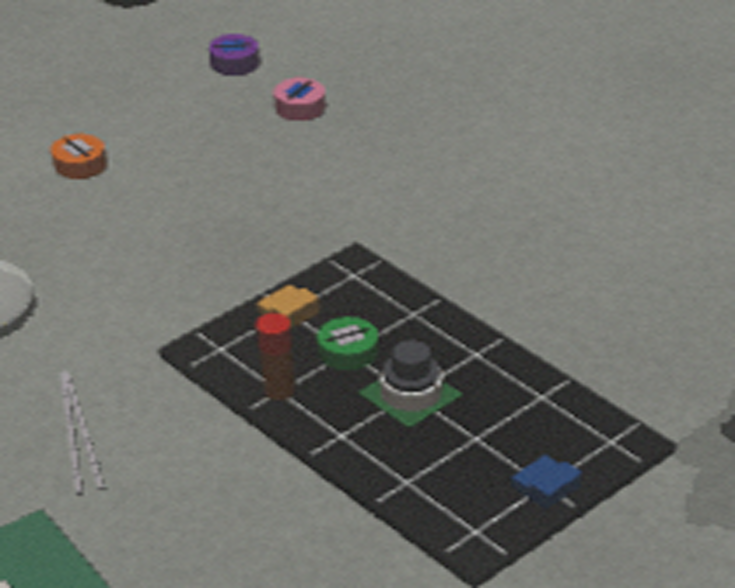

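```bash
python3 - <<'E'
from h import *
im,st=load('w_end1');t=np.array([548.8,20.6]);a=np.radians(7.38);R=np.array([[np.cos(a),-np.sin(a)],[np.sin(a),np.cos(a)]])
f=lambda n,p,z,s=None:(R.T@(onz(n,p,z,s)[:2]-t)).round(1)
print('cap',f('wrist',(326.3,196),97,st),'foot rim',f('wrist',(327.9,165.6),12,st))
print('top cap',f('top',(120+620/3,140+42/3),97),'green',f('top',(120+628/3,140+134/3),34),'weight',f('top',(120+550/3,140+139/3),67))
b=[cv2.cvtColor(cv2.imread('pics/scene%s.png'%k),cv2.COLOR_BGR2RGB) for k in ('0','_end')]
for i in b: print([cen(c).round(1).tolist() for c in blobs(i[:,:,:],(3,150,90),(14,255,255),30)[:4]])
E
python3 m.py
```

```text
cap [ 59.1 -60.4] foot rim [ 50.3 -60. ]
top cap [ 59.9 -60.8] green [  0.5 -60.7] weight [-1.6 -1. ]
[[231.4, 132.7]]
[[231.5, 132.7]]
35.43 [371.4 243.5 217.7] [-178.9   -0.8 -172.3] [ 32.   6. 102.  -1.  73. -65.] [ 0.1 -0.1 -0.5] 50.0
```

All pieces are within about 1 mm in the wrist view, and the orange mount hasn't moved. I'll let the arm settle and hand in.

>>> arm_command --pt "0.45 0 0 0 0" --pt "0.45 0 0 0 0" --pt "0.45 0 0 0 0" --pt "0.45 0 0 0 0"

```text
time_s: 35.77
ee_pos: [371.7, 242.3, 217.7]
ee_rot: [-178.9, -0.8, -172.4]
force: [-0.3, -0.2, 0.4]
gripper_width: 50.3
```

```bash
python3 -c "
from workcell import env
print(env.job_done())"
```

```text
the job is handed in; nothing more can be done
None
```

The layout is done and handed in after about 36 s. I placed the pieces in the order asked, releasing each before fetching the next: the white mount on the glass carrier, the weight on it, the green mount on the crossing midway to the brass block, and the red-capped tube on the crossing directly behind it.

- **Placement:** in the wrist camera the white mount (checked before the weight went on), weight, green mount and tube were all within about 1 mm of their targets. The coarser top camera agreed within 2 mm; its largest offset was the weight, at (-1.6, -1.0) mm.
- **Left alone:** the orange mount did not move in the scene view (0.1 px). The grey-capped tube is still in its well, and I did not touch the pink and purple look-alikes.
- **What went wrong:** the first two attempts to grip the white mount closed above it without touching it. The real fingertips sit about 20 mm above the reported TCP, contrary to the description, so I lowered in force-checked steps and used that offset for the rest of the job.
- **Tool tilt:** the tool kept a tilt of about 1°, which I allowed for. The highest contact force I read was about 7 N.

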